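# Pack the taken-down jumbo pencil in its case

## Task

The jumbo pencil stands dry-stacked on the clip board: take it apart from the top and stand each piece upright in its own pocket of the case, the cone tip in the shallowest, the amber grip in the middle one and the white barrel in the deepest, without letting any piece topple. Then set the wooden cover over the filled pockets so that it sits flat on the case board all round, let go of everything, and leave the terracotta pot and the brass hex wrench where they are.

Things in the scene. Friction and masses are not known exactly. Their poses are not given: they have to be found in the camera images.
- tip: Nickel cone tip, 40 mm tall: the lower 22 mm is a straight collar of 28 mm diameter, above it a cone narrowing to 8 mm. 60 g. Loose, top of the stack at the start, standing on the grip. Origin: centre of its underside, z up along its axis.
- grip: Amber resin grip, a solid straight cylinder 34 mm in diameter, 52 mm tall, with thin dark rings near its lower end. 60 g. Loose, standing on the barrel at the start. Origin: centre of its underside, z up along its axis.
- barrel: Matte white barrel, solid cylinder 40 mm in diameter, 70 mm tall, 90 g, loose, bottom of the stack. Stands on a fixed plywood board (100 mm square, 8 mm thick) between two steel jaws that reach 14 mm up its sides, about 2 mm clear each side and not gripping: it lifts straight out. Origin: centre of its underside, z up along its axis.
- lid: Wooden cover: upside-down open box, outside 220 mm along x, 88 mm along y, 92 mm high, walls and top 4 mm (inside 212 x 80 mm, 88 mm high). Solid dark handle block in the middle of its top: 70 mm along x, 22 mm across y, from 92 to 120 mm above the underside. 300 g, loose, stands on the table. Fits either way round. Origin: centre of its underside, z up.
- case: Fixed dark wooden board, 244 mm along x, 112 mm along y, 8 mm thick, with the row of three pocket blocks (198 x 66 mm) centred on it along x. The cover goes over all three blocks, 7 mm to spare each side, and rests on this board; it comes down only if no piece reaches over 88 mm above the board. Origin: centre of its underside, on the table; z up.
- pocket_shallow: Fixed wooden block, 66 mm square, 48 mm high, with an open square pocket 56 mm wide, cork floor; the shallowest of the three: floor 43 mm above the underside (5 mm below the rim). The three blocks stand touching in a row along x on the case board, in varying order. Origin: centre of the block's underside (on the board); z up. Place of the tip.
- pocket_middle: Fixed wooden block, 66 mm square, 48 mm high, with an open square pocket 56 mm wide, cork floor; the middle one in depth of the three: floor 24 mm above the underside (24 mm below the rim). The three blocks stand touching in a row along x on the case board, in varying order. Origin: centre of the block's underside (on the board); z up. Place of the grip.
- pocket_deep: Fixed wooden block, 66 mm square, 48 mm high, with an open square pocket 56 mm wide, cork floor; the deepest of the three: floor 6 mm above the underside (42 mm below the rim). The three blocks stand touching in a row along x on the case board, in varying order. Origin: centre of the block's underside (on the board); z up. Place of the barrel.
- pot: Terracotta pot, 84 mm across the rim, 80 mm high, standing loose beyond the work. To be left alone. Origin: centre of its underside.
- wrench: Small brass L-shaped hex wrench, 8 mm thick, long arm 90 mm along x, lying loose beyond the work. To be left alone. Origin: under the middle of its long arm.

How it is judged:
By the outcome, as a careful person would: the job done as asked, in the order asked, and still so for the second after the job is handed in, with the robot touching nothing.
It also fails if it takes over 144 s, if anything falls off the work surface, if the arm or the gripper's body presses on something with over 40 N, if the wrist force passes 120 N, or if a joint passes its speed limit or range.

## Robot

A 6-joint arm with a two-finger parallel gripper is mounted at the origin on the work surface. World frame = base frame: x ahead of the robot, y to its left, z up, the work surface at z = 0. Lengths are in m, angles in rad, forces in N, time in s.
With the tool pointing down it reaches from about 0.35 to 0.925 m from the base axis. Payload 6.4 kg.
Tool frame: the origin (TCP) lies on the centre line of the jaws, within the pads' length; the fingertips stand 25 mm ahead of it and the grasp point (between the pads) lies 6 mm ahead of it; z points along the fingers, y is the direction in which the jaws open and shut (so a half turn about z gives the same grasp; the last joint's range is limited). The gripper opens to 85 mm and grips with 20 to 120 N. Pads are 22 mm wide; open, the fingers measure 114 mm over their backs; the gripper's body (76 mm by 85 mm) begins 54 mm behind the grasp point. The pads swing forward as they close: fully open they stand 13 mm farther back than shut.
Start: joints at [-1.315, 0.245, 1.558, -0, 1.339, -0.174], TCP at [0.271, -0.591, 0.22] pointing down, gripper open.
Joint ranges: [-3.13, 3.13], [-1.02, 2.26], [0.13, 2.54], [-0.95, 4.09], [0.21, 2.88], [-2.74, 2.74]. Speed limits (rad/s): [2.57, 2.57, 3.14, 3.14, 3.14, 3.14].

## Interface

Orientations are given as a unit quaternion [x, y, z, w].
In Python, from plant import read_state, camera, hand_in gives the robot as it stands. The module is installed in compiled form; this text tells all that it offers.
- The arm moves only by the tool drive_tool, never from a script. Its argument "moves" is a list of rows, each a list of 6 numbers: the shift along the tool's x, y, z in mm, then the turn, a rotation vector about the tool's x, y, z in degrees. A call has 1 to 8 rows; each row is the pose to reach, as a shift and turn from the pose commanded when the call began, along the tool's axes at that moment; what a row does not reach only later rows make up. A row lasts 1/12 s, in which the tool goes at most 41.7 mm and 7.16 degrees, less where a joint would pass 70% of its speed; a pose out of reach is approached as far as the arm can. A call with a gripper value outside its range is refused whole. "fingers" is the finger opening in mm, from 0 to 85.4, set as the call begins (left out, the last holds). The fingers move at their own pace and stop on an object; "grip_force" is the grip in N (left out, the last holds). Time passes only in rows, so rows that repeat a pose let the fingers close. It gives the time, the measured TCP pose, the force and the opening at its end, in the units of the state.
- read_state(): the state, without advancing time (a new reading comes with each control period).
- camera(name): name is "side" or "top"; returns a dict with "frame" (384x512x3 uint8, blue, green, red), "intrinsics" (3x3 intrinsics, pixels), "cam_to_world" (4x4, takes a point from camera to world coordinates). Camera axes: x right, y up, looking along -z (the intrinsics and any distortion apply to the point x, -y, -z); pixel columns grow to the right and rows downward; lengths in m; the calibration is good to about 2 mm. A picture is of the moment at which its call begins. There is no depth.
- hand_in(): hands the job in, once; it reports no verdict.
The state is a dict: "time": time; "joints": joint angles; "dq": joint speeds; "tau": joint torques, N m; "ee_pos": TCP position; "orientation": TCP orientation; "force": force on the tool from outside, world axes, zero at the start; "wrist_torque": the same for the moment, N m; "gripper_width": finger opening in m.
Only numpy, scipy, OpenCV 4.12 (cv2) and the standard library are available. Lean on these libraries where they do the work, as an engineer would, in place of code of your own. Each camera call takes 0.05 s, during which the arm holds its last target.

## Working session

There is one attempt and no reset: what is moved stays moved. The work goes in short steps, Python scripts to look and compute and a tool call to move; the robot and the scene stay as the last step left them, time stands still between calls to the robot, and variables do not carry over. Pictures are saved under pics/ and viewed, and the job is handed in when it is done.

Besides the shell and the picture viewer there is one more tool, called as name(argument=value, ...) on one line, values as JSON. drive_tool: Moves the arm, as the interface text tells. Its arguments: {"type":"object","properties":{"moves":{"type":"array","items":{"type":"array","items":{"type":"number"}}},"fingers":{"type":"number"},"grip_force":{"type":"number"}},"required":["moves"]}

```bash
mkdir -p pics; ls; python3 - <<'E'
from plant import read_state, camera
import cv2
s=read_state()
for k,v in s.items(): print(k,v)
for n in("side","top"):
    c=camera(n); cv2.imwrite(f"pics/{n}0.png",c["frame"]); print(n,c["intrinsics"],c["cam_to_world"],[k for k in c])
E
```

```text
pics
time 0.0
joints [-1.31511780e+00  2.45802553e-01  1.55902259e+00  8.34652756e-06
  1.33871260e+00 -1.74097478e-01]
dq [-0.00063162 -0.00152061 -0.00244935  0.00141293  0.00190887 -0.00018104]
tau [ 1.46688803e-04 -4.29504097e+01 -3.26128149e+01 -2.42041915e-04
  5.24479692e-03  2.87922688e-06]
ee_pos [ 0.27069219 -0.59030924  0.21868311]
orientation [ 9.77000026e-01  2.13236966e-01 -3.56026421e-05 -9.71903653e-04]
force [-0.42827821  0.0472661  -0.39867805]
wrist_torque [-0.00864804  0.02809889  0.05027515]
gripper_width 0.08543776409987601
side [[360.05534364   0.         254.51093188]
 [  0.         360.05534364 194.16533247]
 [  0.           0.           1.        ]] [[-9.10760989e-01  3.11185977e-01 -2.71436382e-01  3.81588035e-01]
 [-4.12933195e-01 -6.87576815e-01  5.97264011e-01  4.81748203e-01]
 [-7.73178030e-04  6.56049854e-01  7.54717160e-01  6.96304144e-01]
 [ 0.00000000e+00  0.00000000e+00  0.00000000e+00  1.00000000e+00]] ['frame', 'intrinsics', 'cam_to_world']
top [[398.47740631   0.         256.69008694]
 [  0.         398.47740631 196.8324388 ]
 [  0.           0.           1.        ]] [[-0.07822763  0.97644527 -0.20108473  0.38592665]
 [-0.99693314 -0.07706082  0.0136363   0.00493337]
 [-0.00218065  0.20153477  0.97947893  1.08298709]
 [ 0.          0.          0.          1.        ]] ['frame', 'intrinsics', 'cam_to_world']
```

View pics/side0.png

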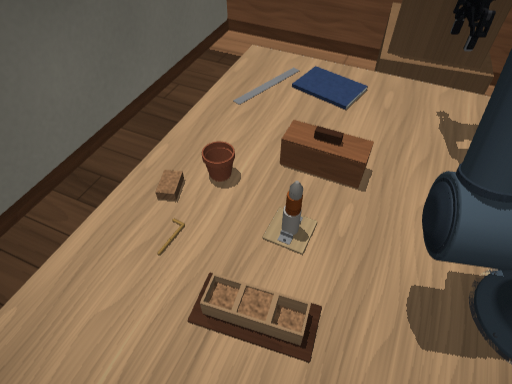

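View pics/top0.png

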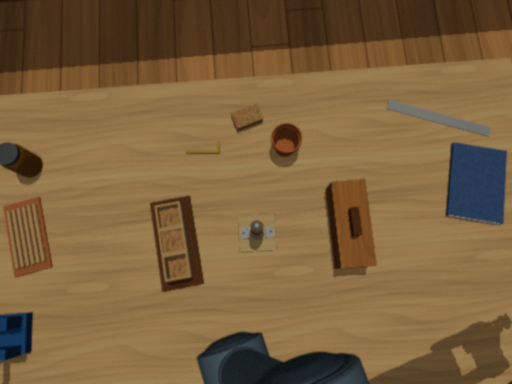

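```bash
cat > h.py <<'E'
import numpy as np, cv2
from plant import read_state, camera
from scipy.spatial.transform import Rotation as R
def ray(c,u,v):
    K=c["intrinsics"];T=c["cam_to_world"]
    d=T[:3,:3]@np.array([(u-K[0,2])/K[0,0],-(v-K[1,2])/K[1,1],-1.]); return T[:3,3],d
def atz(c,u,v,z):
    o,d=ray(c,u,v); return o+d*(z-o[2])/d[2]
def proj(c,p):
    K=c["intrinsics"];T=c["cam_to_world"]
    q=T[:3,:3].T@(np.array(p)-T[:3,3]); q=q/-q[2]
    return np.array([K[0,0]*q[0]+K[0,2],-K[1,1]*q[1]+K[1,2]])
def crop(f,x0,y0,w,h,s,name):
    im=cv2.resize(f[y0:y0+h,x0:x0+w],None,fx=s,fy=s,interpolation=cv2.INTER_CUBIC)
    for i in range(0,w,10):
        cv2.line(im,(i*s,0),(i*s,6 if (x0+i)%50 else 14),(0,255,0),1); cv2.putText(im,str(x0+i),(i*s,22),0,.35,(0,255,0),1)
    for j in range(0,h,10):
        cv2.line(im,(0,j*s),(6,j*s),(0,255,0),1); cv2.putText(im,str(y0+j),(8,j*s+4),0,.35,(0,255,0),1)
    cv2.imwrite("pics/"+name,im)
E
python3 - <<'E'
from h import *
t=cv2.imread("pics/top0.png"); s=cv2.imread("pics/side0.png")
crop(t,140,180,80,120,5,"c_t_case.png");crop(t,230,205,55,55,10,"c_t_st.png");crop(t,320,170,70,110,5,"c_t_lid.png")
crop(s,180,260,150,105,5,"c_s_case.png");crop(s,255,170,70,90,6,"c_s_st.png")
a=lambda n:cv2.imread("pics/"+n)
E
```

```text
(no output)
```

View pics/c_t_case.png

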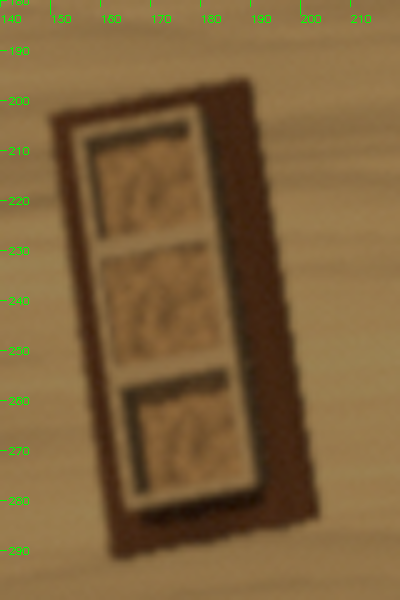

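View pics/c_t_st.png

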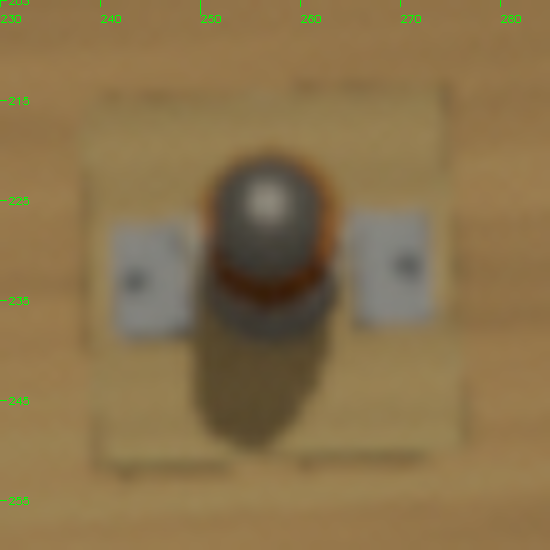

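View pics/c_t_lid.png

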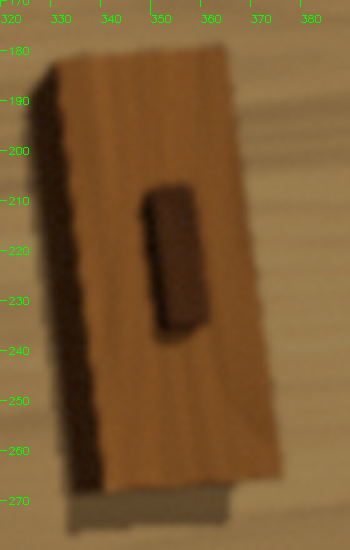

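View pics/c_s_case.png

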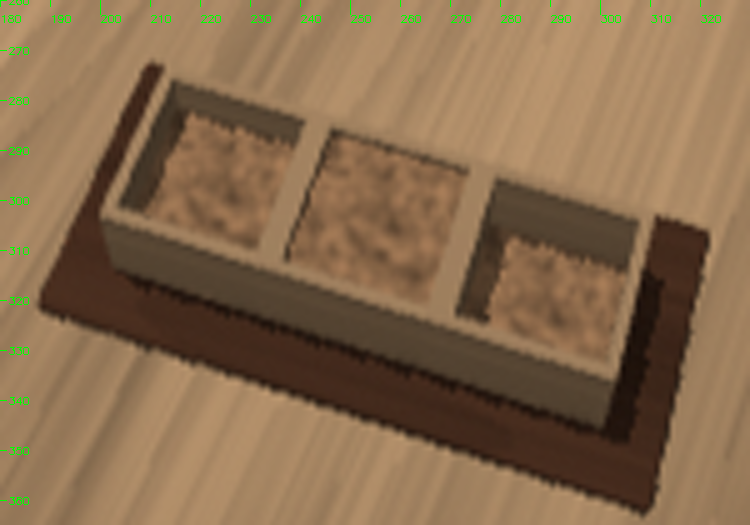

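View pics/c_s_st.png

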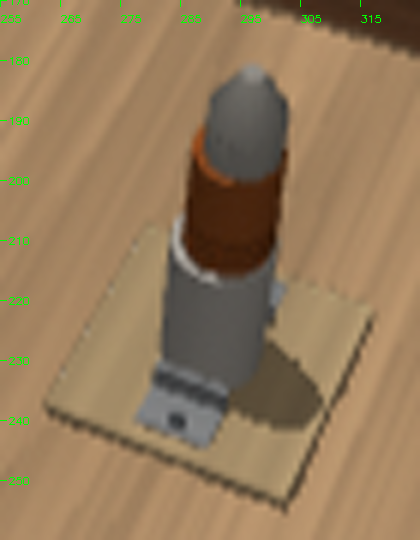

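```bash
cat > fit.py <<'E'
from h import *
from scipy.optimize import least_squares
ct=camera("top");cs=camera("side")
def rect(L,W,z): return [(-L/2,-W/2,z),(L/2,-W/2,z),(L/2,W/2,z),(-L/2,W/2,z)]
def P(p,o): 
    c,s=np.cos(p[2]),np.sin(p[2]); return np.array([p[0]+c*o[0]-s*o[1],p[1]+s*o[0]+c*o[1],o[2]])
def px(l,x0,y0,s): return [((a+.5)/s-.5+x0,(b+.5)/s-.5+y0) for a,b in l]
def fit(obs,x0,lab):
    f=lambda p:np.concatenate([proj(c,P(p,o))-np.array(q) for c,o,q in obs])
    r=least_squares(f,x0,loss='soft_l1'); print(lab,np.round(r.x[:2]*1000,1),np.round(np.degrees(r.x[2]),2),"res",np.round(f(r.x).reshape(-1,2),1).tolist()); return r.x
# top view order: corner sequence far-left,far-right,near-right,near-left ; +x up => left=+y
def order(r): return [r[2],r[1],r[0],r[3]]  # FL(+x,+y) FR(+x,-y) NR(-x,-y) NL(-x,+y)
if __name__=="__main__":
    B=order(rect(.244,.112,.008));M=order(rect(.198,.066,.056))
    ot=[(ct,o,q) for o,q in zip(B,px([(50,115),(250,80),(320,518),(110,558)],140,180,5))]+[(ct,o,q) for o,q in zip(M,px([(72,128),(205,105),(260,485),(125,510)],140,180,5))]
    # side: image left = +x? corners found via reprojection
    os_=[(cs,o,q) for o,q in zip([B[1],B[2],B[3],B[0]],px([(153,63),(710,233),(650,513),(40,308)],180,260,5))]+[(cs,o,q) for o,q in zip([M[1],M[2],M[3],M[0]],px([(175,80),(640,220),(612,378),(102,215)],180,260,5))]
    g=[.37,.2,.1]
    fit(ot,g,"case top");fit(os_,g,"case side");fit(ot+os_,g,"case both")
    L=order(rect(.22,.088,.092));H=order(rect(.07,.022,.12))
    lt=[(ct,o,q) for o,q in zip(L,px([(57,62),(225,45),(282,478),(103,490)],320,170,5))]
    ht=[(ct,o,q) for o,q in zip(H,px([(147,190),(190,185),(208,325),(160,333)],320,170,5))]
    g=[.37,-.2,.1]
    fit(lt,g,"lid top");fit(ht,g,"handle top")
    q=px([(265,200)],230,205,10)[0];print("tip top",atz(ct,*q,.170)*1000)
    q=px([(250,70)],255,170,6)[0];print("tip side",atz(cs,*q,.170)*1000)
    b=order(rect(.1,.1,.008))
    fit([(ct,o,q) for o,q in zip(b,px([(85,97),(447,82),(463,452),(95,470)],230,205,10))],[.37,0,0],"board top")
    fit([(cs,o,q) for o,q in zip([b[1],b[2],b[3],b[0]],px([(150,222),(373,315),(285,508),(45,405)],255,170,6))],[.37,0,0],"board side")
E
python3 fit.py
```

```text
case top [499.9 216. ] 6.11 res [[-0.0, -0.6], [0.3, -0.9], [0.2, 0.5], [0.1, 0.5], [0.6, 0.3], [-1.1, 0.3], [-0.7, -0.1], [0.4, -0.2]]
case side [499.5 219.2] 6.06 res [[-1.0, -0.5], [0.6, -0.1], [0.3, 0.5], [-1.0, -0.4], [-1.5, -2.8], [3.6, -0.8], [1.1, 1.6], [-0.6, 0.4]]
case both [499.6 217.8] 6.07 res [[-0.7, -0.4], [-0.4, -0.8], [-0.5, 0.6], [-0.6, 0.6], [-0.1, 0.4], [-1.8, 0.5], [-1.5, 0.0], [-0.4, -0.1], [-0.7, -1.1], [0.7, -0.8], [0.5, -0.3], [-0.7, -1.1], [-1.3, -3.4], [3.8, -1.6], [1.3, 0.8], [-0.3, -0.3]]
lid top [ 505.5 -243.8] -0.43 res [[-0.4, -1.0], [0.2, -0.0], [0.0, 0.3], [0.1, 0.4]]
handle top [ 504.5 -242. ] -0.7 res [[-0.3, -0.3], [0.1, 0.1], [-0.2, 0.6], [0.4, -0.4]]
tip top [508.41575576  -1.20040353 170.        ]
tip side [ 5.08990595e+02 -3.10090645e-01  1.70000000e+02]
board top [510.   -2.7] -2.2 res [[-0.3, 0.1], [0.1, 0.2], [0.3, -0.0], [-0.2, -0.3]]
board side [508.5   1.7] -2.53 res [[-0.1, 0.3], [1.1, -0.4], [-0.1, -0.1], [-0.6, 0.1]]
```

```bash
cat > ov.py <<'E'
from fit import *
import sys
def ov(frames,items,wins,name):
    for (c,f,(x0,y0,w,h),s,n) in wins:
        im=cv2.resize(f[y0:y0+h,x0:x0+w],None,fx=s,fy=s,interpolation=cv2.INTER_CUBIC)
        for p,r,col in items:
            q=np.array([(proj(c,P(p,o))-[x0,y0]+.5)*s-.5 for o in r])
            cv2.polylines(im,[np.round(q).astype(int)],True,col,1)
        cv2.imwrite("pics/"+n,im)
E
cat > o1.py <<'E'
from ov import *
case=[.4998,.217,np.radians(6.1)]; lid=[.505,-.243,np.radians(-.5)]
it=[(case,rect(.244,.112,.008),(0,0,255)),(case,rect(.198,.066,.056),(0,255,0)),(case,rect(.198,.066,.008),(255,255,0)),
(lid,rect(.22,.088,.092),(0,255,0)),(lid,rect(.22,.088,0),(0,0,255)),(lid,rect(.07,.022,.12),(255,255,0))]
for k in (-1,0,1): it.append((case,[(a+k*.066,b,z) for a,b,z in rect(.056,.056,.056)],(0,255,0)))
st=[.5087,-.001,0]
for r,z in((.02,.008),(.02,.078),(.017,.130),(.014,.152),(.004,.170)):
    it.append((st,[(r*np.cos(t),r*np.sin(t),z) for t in np.arange(0,6.28,.2)],(0,255,255)))
ov(None,it,[(ct,ct["frame"],(140,180,80,120),5,"o_tc.png"),(ct,ct["frame"],(320,170,70,110),5,"o_tl.png"),(cs,cs["frame"],(180,260,150,105),5,"o_sc.png"),(cs,cs["frame"],(270,115,110,80),6,"o_sl.png"),(cs,cs["frame"],(255,170,70,90),6,"o_ss.png"),(ct,ct["frame"],(230,205,55,55),10,"o_ts.png")],0)
a=[cv2.imread("pics/"+n) for n in("o_tc.png","o_tl.png")]
h=max(x.shape[0] for x in a);cv2.imwrite("pics/o_1.png",np.hstack([cv2.copyMakeBorder(x,0,h-x.shape[0],0,0,0) for x in a]))
a=[cv2.resize(cv2.imread("pics/"+n),None,fx=.8,fy=.8) for n in("o_ss.png","o_ts.png")]
h=max(x.shape[0] for x in a);cv2.imwrite("pics/o_2.png",np.hstack([cv2.copyMakeBorder(x,0,h-x.shape[0],0,0,0) for x in a]))
E
python3 o1.py
```

```text
(no output)
```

View pics/o_1.png

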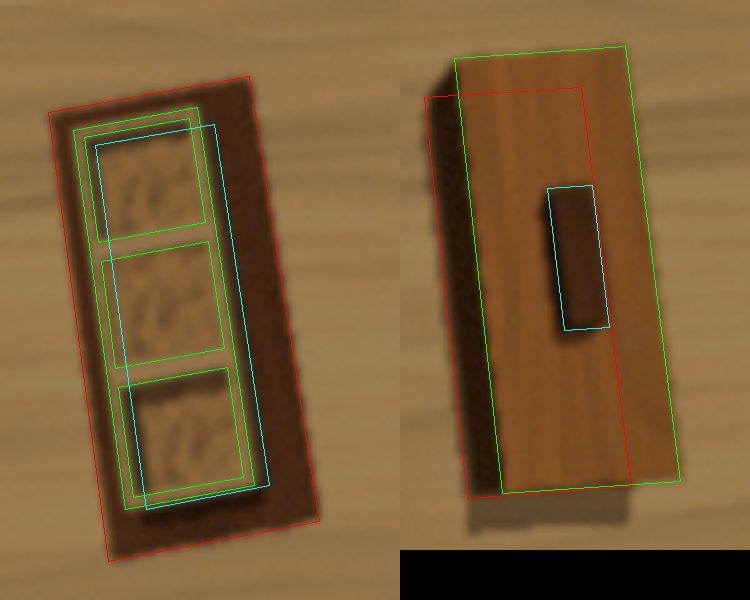

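View pics/o_sc.png

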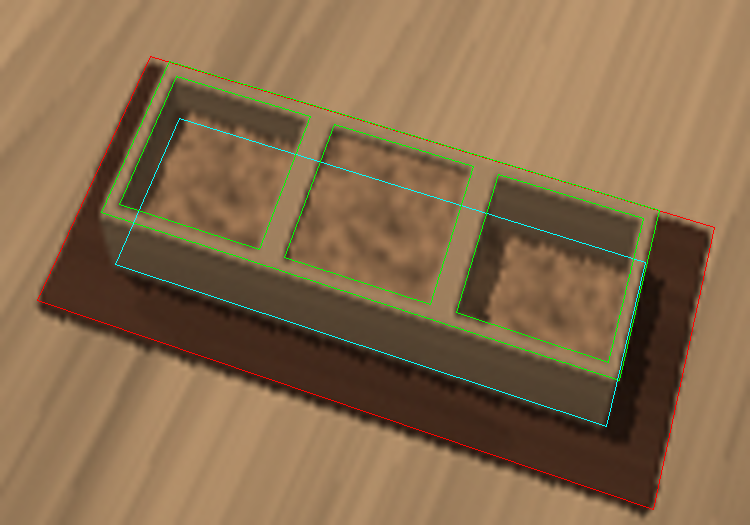

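View pics/o_sl.png

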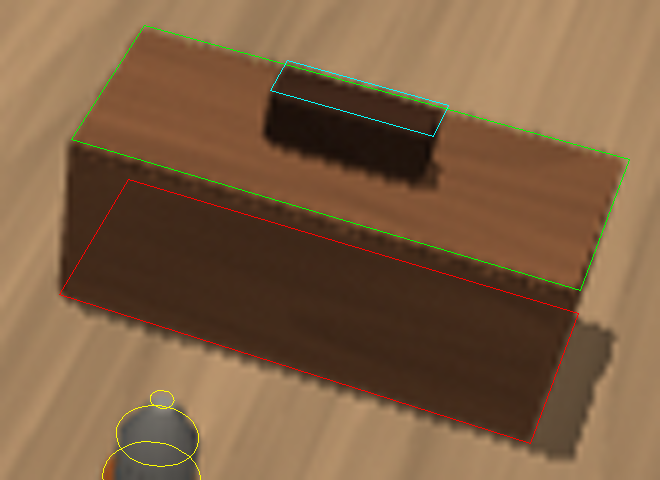

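View pics/o_2.png

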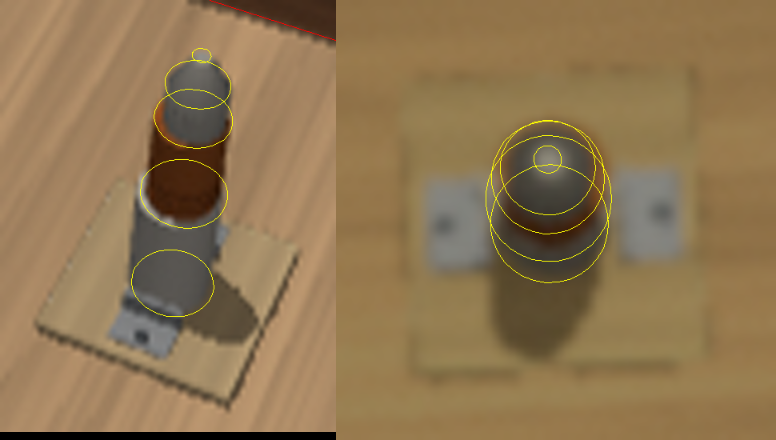

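```bash
cat > go.py <<'E'
# python3 go.py x y z(mm) jawdeg [nrows]
from h import *
import sys
def plan(t,jaw):
    s=read_state(); Rm=R.from_quat(s["orientation"]); p=np.array(s["ee_pos"])*1000
    zt=np.array([0,0,-1.]); y0=Rm.as_matrix()[:,1]
    a=np.radians(jaw); y=np.array([np.cos(a),np.sin(a),0])
    if y@y0<0:y=-y
    Rt=R.from_matrix(np.column_stack([np.cross(y,zt),y,zt]))
    d=Rm.inv().apply(np.array(t)-p); rv=np.degrees((Rm.inv()*Rt).as_rotvec())
    print("t",round(s["time"],2),"p",p.round(1),"w",round(s["gripper_width"]*1000,1),"F",np.round(s["force"],1))
    print("d",d.round(1),"rv",rv.round(2),"rows needed",round(np.linalg.norm(d)/41.7,1),round(np.linalg.norm(rv)/7.16,1))
if __name__=="__main__":
    v=list(map(float,sys.argv[1:])); plan(v[:3],v[3])
E
python3 go.py 508.5 -1 245 96.1
```

```text
t 0.3 p [ 270.8 -590.7  219.4] w 85.7 F [ 0.3 -0.4 -0.5]
d [ 461.8 -437.1  -25.3] rv [-0.03 -0.   18.53] rows needed 15.3 2.6
```

drive_tool(moves=[[28, -27, -10, 0, 0, 2], [57, -54, -20, 0, 0, 4], [86, -81, -25, 0, 0, 6], [115, -108, -25, 0, 0, 8], [144, -135, -25, 0, 0, 10], [173, -162, -25, 0, 0, 13], [202, -189, -25, 0, 0, 16], [231, -216, -25, 0, 0, 18.5]], fingers=85, grip_force=40)

```text
time: 0.97
ee_pos: [0.3911, -0.2965, 0.2449]
orientation: [0.999, 0.052, 0.0, 0.0]
force: [0.9, -0.6, -0.0]
gripper_width: 0.0847
```

```bash
python3 go.py 508.5 -1 245 96.1
```

```text
t 0.97 p [ 391.1 -296.5  244.9] w 84.7 F [ 0.9 -0.6 -0. ]
d [ 1.474e+02 -2.817e+02 -1.000e-01] rv [ 0.02 -0.02 -0.14] rows needed 7.6 0.0
```

drive_tool(moves=[[19, -36, 0, 0, 0, 0], [38, -72, 0, 0, 0, 0], [57, -108, 0, 0, 0, 0], [76, -144, 0, 0, 0, 0], [95, -180, 0, 0, 0, 0], [113, -216, 0, 0, 0, 0], [131, -250, 0, 0, 0, 0], [143, -275, 0, 0, 0, 0]])

```text
time: 1.63
ee_pos: [0.5042, -0.0067, 0.245]
orientation: [0.999, 0.054, 0.0, -0.0]
force: [0.6, -0.2, 0.2]
gripper_width: 0.0848
```

drive_tool(moves=[[0, 0, 0, 0, 0, 0], [0, 0, 0, 0, 0, 0], [0, 0, 0, 0, 0, 0]])

```text
time: 1.88
ee_pos: [0.5035, -0.0099, 0.2447]
orientation: [0.999, 0.053, -0.0, 0.0]
force: [0.5, -0.1, 0.3]
gripper_width: 0.0851
```

```bash
python3 go.py 508.5 -1 162 96.1
```

```text
t 1.88 p [503.5  -9.9 244.7] w 85.1 F [ 0.5 -0.1  0.3]
d [ 5.9 -8.3 82.7] rv [0.02 0.02 0.03] rows needed 2.0 0.0
```

drive_tool(moves=[[6, -8, 15, 0, 0, 0], [6, -8, 35, 0, 0, 0], [6, -8, 35, 0, 0, 0], [6, -8, 35, 0, 0, 0], [6, -8, 35, 0, 0, 0]])

```text
time: 2.3
ee_pos: [0.509, -0.002, 0.2107]
orientation: [0.999, 0.053, 0.0, 0.0]
force: [-0.8, 0.3, 0.0]
gripper_width: 0.0852
```

```bash
python3 go.py 508.5 -1 162 96.1; python3 - <<'E'
from h import *
c=camera("side");crop(c["frame"],230,90,130,130,5,"s1.png")
c=camera("top");crop(c["frame"],210,170,100,100,5,"t1.png")
E
```

```text
t 2.3 p [509.   -2.  210.7] w 85.2 F [-0.8  0.3  0. ]
d [-0.5 -1.1 48.7] rv [ 0.02 -0.05 -0.07] rows needed 1.2 0.0
```

View pics/s1.png

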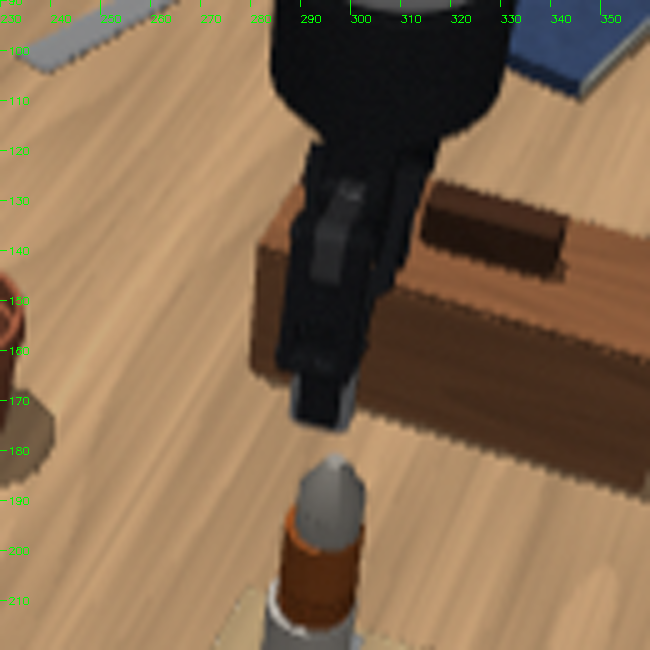

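```bash
python3 - <<'E'
from h import *
c=camera("side")
for y in(.041,.055):
  for z in (.17,.18,.186,.195,.2,.21): print(y,z,[proj(c,[.509+dx,y,z]).round(1).tolist() for dx in(-.011,.011)])
E
```

```text
0.041 0.17 [[294.3, 197.3], [283.6, 193.7]]
0.041 0.18 [[294.7, 193.9], [283.9, 190.3]]
0.041 0.186 [[295.0, 191.8], [284.1, 188.2]]
0.041 0.195 [[295.4, 188.6], [284.4, 185.0]]
0.041 0.2 [[295.6, 186.8], [284.5, 183.2]]
0.041 0.21 [[296.0, 183.2], [284.9, 179.6]]
0.055 0.17 [[291.7, 202.4], [280.9, 198.8]]
0.055 0.18 [[292.1, 199.0], [281.2, 195.3]]
0.055 0.186 [[292.4, 196.9], [281.4, 193.3]]
0.055 0.195 [[292.7, 193.7], [281.6, 190.1]]
0.055 0.2 [[293.0, 192.0], [281.8, 188.3]]
0.055 0.21 [[293.4, 188.3], [282.1, 184.6]]
```

```bash
python3 - <<'E'
from h import *
c=camera("side")
s=read_state();Rm=R.from_quat(s["orientation"]);p=s["ee_pos"]
print("tcp",proj(c,p))
for y in(-.057,-.043,0,.043,.057):
  print(y,[proj(c,p+Rm.apply([0,y,z])).round(0).tolist() for z in(-.05,-.02,0,.012,.025)])
E
```

```text
tcp [298.14271073 166.18800515]
-0.057 [[293.0, 168.0], [292.0, 180.0], [291.0, 187.0], [290.0, 192.0], [290.0, 196.0]]
-0.043 [[295.0, 162.0], [293.0, 174.0], [293.0, 182.0], [292.0, 186.0], [292.0, 191.0]]
0 [[301.0, 146.0], [299.0, 159.0], [298.0, 166.0], [298.0, 171.0], [297.0, 175.0]]
0.043 [[306.0, 132.0], [304.0, 144.0], [303.0, 152.0], [303.0, 156.0], [302.0, 161.0]]
0.057 [[308.0, 128.0], [306.0, 140.0], [305.0, 147.0], [304.0, 152.0], [304.0, 156.0]]
```

View pics/t1.png

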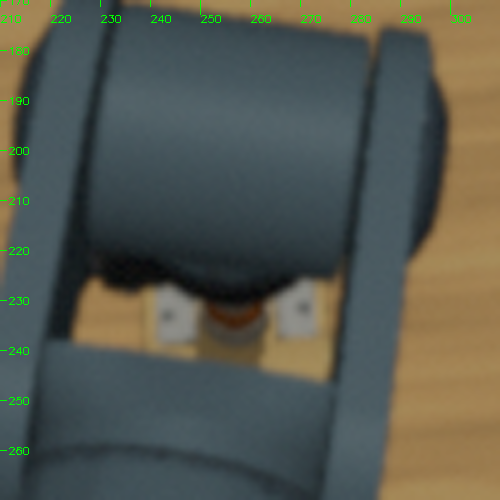

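drive_tool(moves=[[0, 0, 0, 0, 0, 0], [0, 0, 0, 0, 0, 0], [0, 0, 0, 0, 0, 0], [0, 0, 0, 0, 0, 0], [0, 0, 0, 0, 0, 0], [0, 0, 0, 0, 0, 0], [0, 0, 0, 0, 0, 0], [0, 0, 0, 0, 0, 0]], fingers=0)

```text
time: 3.17
ee_pos: [0.5088, -0.001, 0.2098]
orientation: [0.999, 0.053, -0.0, -0.0]
force: [0.8, 0.4, 0.2]
gripper_width: 0.0
```

```bash
python3 - <<'E'
from h import *
c=camera("side");f=c["frame"].copy()
s=read_state();Rm=R.from_quat(s["orientation"]);p=s["ee_pos"];print(s["gripper_width"],p)
x0,y0,S=230,60,6
im=cv2.resize(f[y0:y0+100+30,x0:x0+130],None,fx=S,fy=S,interpolation=cv2.INTER_CUBIC)[:600]
im=cv2.resize(f[90:190,240:340],None,fx=6,fy=6,interpolation=cv2.INTER_CUBIC)
im=cv2.convertScaleAbs(im,alpha=1.6,beta=30)
for z,col in((0,(0,0,255)),(.006,(0,255,0)),(.025,(255,255,0)),(-.048,(255,0,255))):
  q=proj(c,p+Rm.apply([0,0,z]));print(z,q)
  cv2.circle(im,tuple(int(v) for v in (q-[240,90]+.5)*6),4,col,-1)
cv2.imwrite("pics/s2.png",im)
E
```

```text
1.736031746718107e-05 [ 0.50878492 -0.00098854  0.20976288]
0 [298.2719473  166.87339703]
0.006 [297.98925261 169.09186072]
0.025 [297.11787836 175.93002269]
-0.048 [300.67447294 148.01943216]
```

View pics/s2.png

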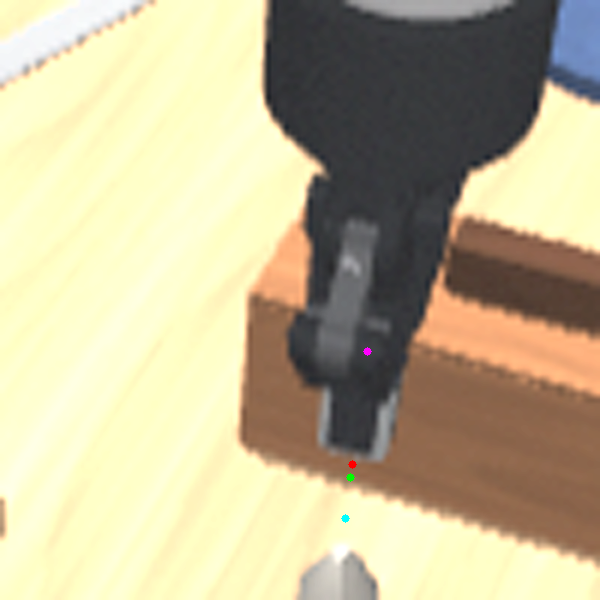

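drive_tool(moves=[[-15, -30, -5, 0, 0, 0], [-33, -62, 0, 0, 0, 0], [-50, -94, 20, 0, 0, 0], [-58, -108, 55, 0, 0, 0], [-58, -108, 95, 0, 0, 0], [-58, -108, 135, 0, 0, 0], [-58, -108, 165, 0, 0, 0], [-58, -108, 170, 0, 0, 0]])

```text
time: 3.88
ee_pos: [0.4348, 0.1004, 0.0347]
orientation: [0.999, 0.054, -0.005, -0.0]
force: [-1.2, -0.1, -0.3]
gripper_width: -0.0
```

drive_tool(moves=[[0, 0, 0, 0, 0, 0], [0, 0, 0, 0, 0, 0]])

```text
time: 4.05
ee_pos: [0.4409, 0.1001, 0.0412]
orientation: [0.999, 0.053, 0.001, 0.0]
force: [-0.1, 1.0, -0.3]
gripper_width: 0.0001
```

```bash
cat > look.py <<'E'
from h import *
import sys
n=sys.argv[1]
c=camera("side");s=read_state();Rm=R.from_quat(s["orientation"]);p=np.array(s["ee_pos"]);print(s["time"],s["gripper_width"],p,s["force"])
q0=proj(c,p).astype(int);w=int(sys.argv[2]) if len(sys.argv)>2 else 50
x0,y0=max(q0[0]-w,0),max(q0[1]-w,0)
S=600//(2*w)
im=cv2.resize(c["frame"][y0:y0+2*w,x0:x0+2*w],None,fx=S,fy=S,interpolation=cv2.INTER_CUBIC)
im=cv2.convertScaleAbs(im,alpha=1.4,beta=20)
for z,col in((0,(0,0,255)),(.006,(0,255,0)),(.025,(255,255,0))):
  q=proj(c,p+Rm.apply([0,0,z]))
  cv2.circle(im,tuple(int(v) for v in (q-[x0,y0]+.5)*S),3,col,-1)
print("crop",x0,y0,S)
cv2.imwrite("pics/"+n,im)
E
python3 look.py s3.png
```

```text
4.1 -4.613908563020691e-05 [0.44169242 0.10008036 0.04200603] [0.85151527 0.13506364 0.29936346]
crop 254 216 6
```

View pics/s3.png

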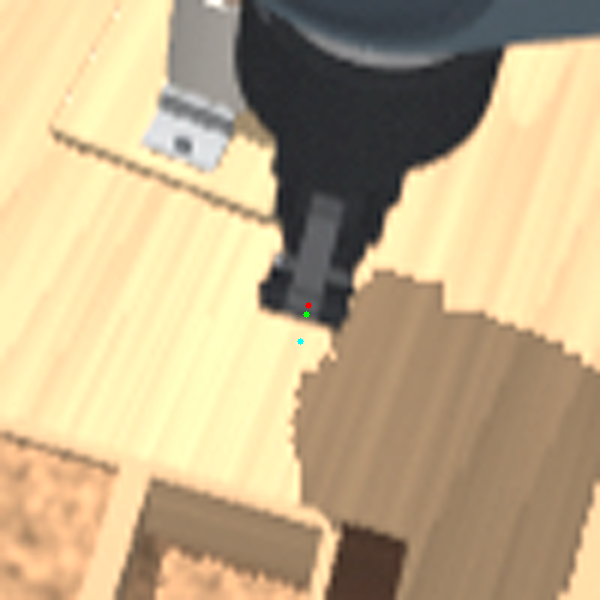

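drive_tool(moves=[[0, 0, 4, 0, 0, 0], [0, 0, 8, 0, 0, 0], [0, 0, 12, 0, 0, 0], [0, 0, 12, 0, 0, 0]])

```text
time: 4.43
ee_pos: [0.4394, 0.1002, 0.0275]
orientation: [0.999, 0.053, -0.0, -0.0]
force: [-0.9, -0.0, -0.5]
gripper_width: 0.0001
```

drive_tool(moves=[[0, 0, 2, 0, 0, 0], [0, 0, 4, 0, 0, 0], [0, 0, 6, 0, 0, 0], [0, 0, 6, 0, 0, 0]])

```text
time: 4.77
ee_pos: [0.4393, 0.1002, 0.0214]
orientation: [0.999, 0.053, -0.0, -0.0]
force: [-0.2, -0.5, -0.2]
gripper_width: 0.0002
```

```bash
python3 look.py s4.png
```

```text
4.8167 8.312400423412993e-05 [0.43936054 0.10021    0.02150899] [-0.40556128  0.0423932  -0.58978315]
crop 254 221 6
```

View pics/s4.png

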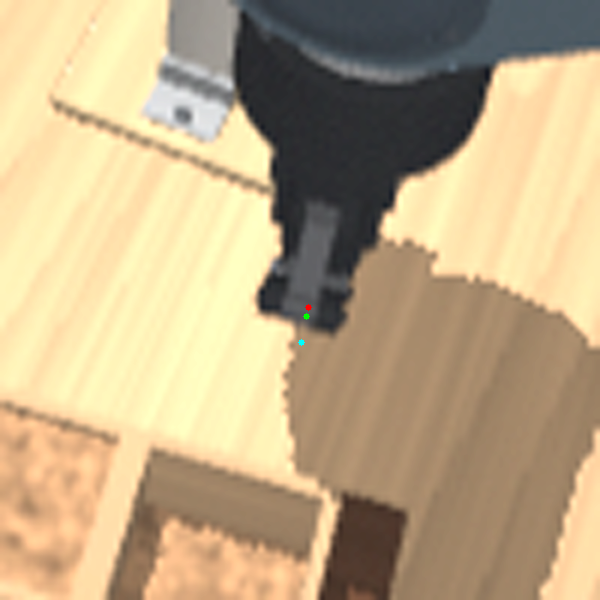

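drive_tool(moves=[[0, 0, 2, 0, 0, 0], [0, 0, 5, 0, 0, 0], [0, 0, 8, 0, 0, 0], [0, 0, 8, 0, 0, 0]])

```text
time: 5.15
ee_pos: [0.439, 0.1002, 0.0131]
orientation: [0.999, 0.053, -0.001, -0.0]
force: [0.2, -0.7, -0.2]
gripper_width: 0.0001
```

drive_tool(moves=[[0, 0, 2, 0, 0, 0], [0, 0, 4, 0, 0, 0], [0, 0, 4, 0, 0, 0], [0, 0, 4, 0, 0, 0]])

```text
time: 5.48
ee_pos: [0.4395, 0.1002, 0.0096]
orientation: [0.999, 0.053, -0.0, -0.0]
force: [0.1, 0.6, -0.3]
gripper_width: -0.0001
```

drive_tool(moves=[[0, 0, 1, 0, 0, 0], [0, 0, 2, 0, 0, 0], [0, 0, 3, 0, 0, 0], [0, 0, 3, 0, 0, 0]])

```text
time: 5.82
ee_pos: [0.4395, 0.1002, 0.0066]
orientation: [0.999, 0.053, -0.0, -0.0]
force: [0.5, 0.3, 0.7]
gripper_width: 0.0002
```

drive_tool(moves=[[0, 0, 1, 0, 0, 0], [0, 0, 2, 0, 0, 0], [0, 0, 3, 0, 0, 0], [0, 0, 3, 0, 0, 0]])

```text
time: 6.15
ee_pos: [0.4394, 0.1002, 0.0036]
orientation: [0.999, 0.053, -0.0, -0.0]
force: [-0.8, -0.1, 0.3]
gripper_width: 0.0002
```

```bash
python3 look.py s5.png
```

```text
6.2 0.0002464310538696376 [0.43946837 0.10019425 0.00365497] [0.94676256 0.22097249 0.25367302]
crop 254 225 6
```

View pics/s5.png

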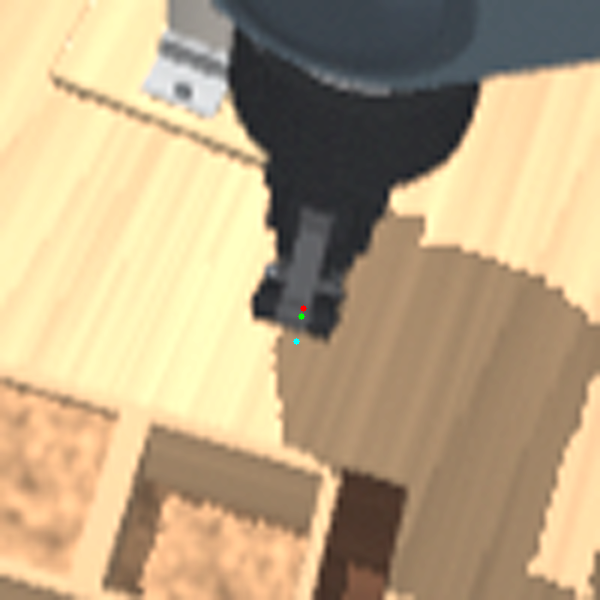

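drive_tool(moves=[[0, 0, 1, 0, 0, 0], [0, 0, 2, 0, 0, 0], [0, 0, 3, 0, 0, 0], [0, 0, 3, 0, 0, 0]])

```text
time: 6.53
ee_pos: [0.4394, 0.1002, 0.0005]
orientation: [0.999, 0.053, -0.0, -0.0]
force: [-0.4, -0.4, -0.3]
gripper_width: 0.0
```

drive_tool(moves=[[0, 0, 1, 0, 0, 0], [0, 0, 2, 0, 0, 0], [0, 0, 3, 0, 0, 0], [0, 0, 3, 0, 0, 0]])

```text
time: 6.87
ee_pos: [0.4394, 0.1002, -0.0024]
orientation: [0.999, 0.053, -0.0, -0.0]
force: [-0.1, 0.0, -0.3]
gripper_width: -0.0001
```

drive_tool(moves=[[0, 0, 1, 0, 0, 0], [0, 0, 2, 0, 0, 0], [0, 0, 2, 0, 0, 0], [0, 0, 2, 0, 0, 0]])

```text
time: 7.2
ee_pos: [0.4395, 0.1002, -0.0043]
orientation: [0.999, 0.053, -0.0, -0.0]
force: [-0.3, 0.6, 0.1]
gripper_width: 0.0002
```

drive_tool(moves=[[0, 0, 1, 0, 0, 0], [0, 0, 2, 0, 0, 0], [0, 0, 2, 0, 0, 0], [0, 0, 2, 0, 0, 0]])

```text
time: 7.53
ee_pos: [0.4395, 0.1002, -0.0063]
orientation: [0.999, 0.053, -0.0, -0.0]
force: [-0.4, -0.5, -0.6]
gripper_width: 0.0001
```

drive_tool(moves=[[0, 0, 1, 0, 0, 0], [0, 0, 2, 0, 0, 0], [0, 0, 2, 0, 0, 0], [0, 0, 2, 0, 0, 0]])

```text
time: 7.87
ee_pos: [0.4395, 0.1002, -0.0083]
orientation: [0.999, 0.053, -0.0, -0.0]
force: [-0.2, -0.1, -0.3]
gripper_width: -0.0
```

```bash
python3 look.py s6.png 30; python3 -c "
from h import *
s=read_state();print(s['tau'],s['joints'])"
```

```text
7.9167 -3.920227023692942e-05 [ 0.43954933  0.10018393 -0.00824874] [ 1.11689236 -0.41799077  0.19313888]
crop 273 248 10
[ 5.57086714e-04 -2.88634175e+01 -2.27905172e+01  1.02680906e-04
  1.40227494e-03 -1.14267985e-05] [-2.83421777e-02  1.43729462e-01  2.16466869e+00 -9.67403667e-07
  8.33327535e-01  1.43558119e+00]
```

View pics/s6.png

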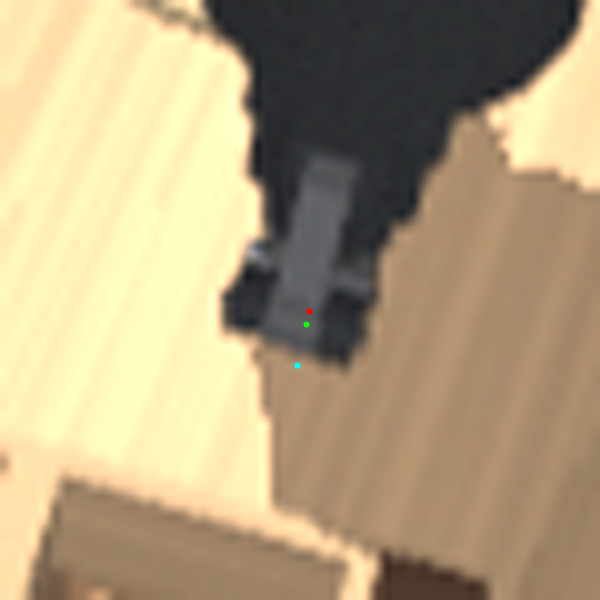

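```bash
python3 - <<'E'
from h import *
c=camera("top");s=read_state();Rm=R.from_quat(s["orientation"]);p=np.array(s["ee_pos"])
f=c["frame"].copy()
im=cv2.resize(f[180:380,140:340],None,fx=3,fy=3,interpolation=cv2.INTER_CUBIC);im=cv2.convertScaleAbs(im,alpha=1.4,beta=20)
for z,col in((0,(0,0,255)),(-.054,(0,255,0)),(-.1,(255,255,0)),(-.15,(255,0,255)),(-.2,(0,255,255))):
  q=proj(c,p+Rm.apply([0,0,z]));print(z,q)
  cv2.circle(im,tuple(int(v) for v in (q-[140,180]+.5)*3),3,col,-1)
cv2.imwrite("pics/t6.png",im)
cv2.imwrite("pics/s6full.png",camera("side")["frame"])
E
```

```text
0 [220.92174525 261.43881697]
-0.054 [219.03151934 260.5425528 ]
-0.1 [217.26045041 259.70278777]
-0.15 [215.14102313 258.69784612]
-0.2 [212.78633588 257.58135428]
```

View pics/t6.png

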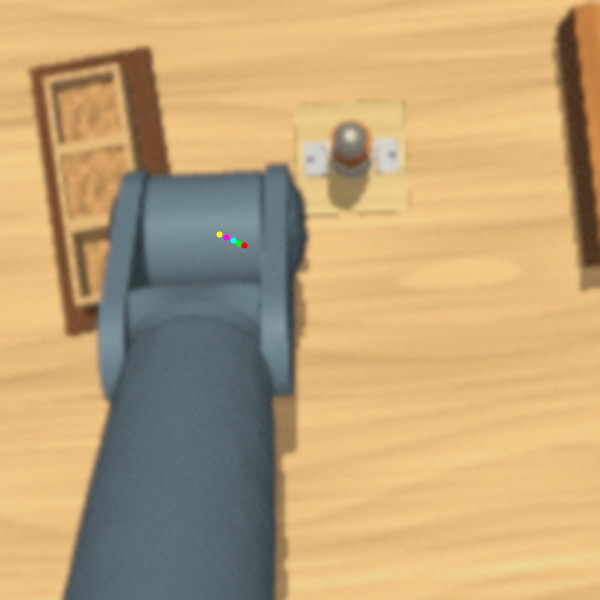

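View pics/s6full.png

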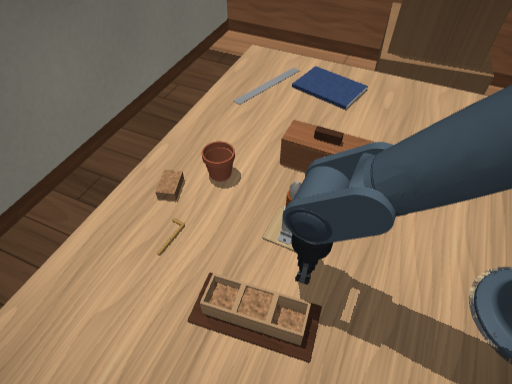

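drive_tool(moves=[[0, 0, 1, 0, 0, 0], [0, 0, 2, 0, 0, 0], [0, 0, 2, 0, 0, 0], [0, 0, 2, 0, 0, 0]])

```text
time: 8.35
ee_pos: [0.4395, 0.1002, -0.0103]
orientation: [0.999, 0.053, -0.0, -0.0]
force: [-1.0, 0.4, 0.8]
gripper_width: -0.0002
```

drive_tool(moves=[[0, 0, 1, 0, 0, 0], [0, 0, 2, 0, 0, 0], [0, 0, 2, 0, 0, 0], [0, 0, 2, 0, 0, 0]])

```text
time: 8.68
ee_pos: [0.4398, 0.1002, -0.0115]
orientation: [0.999, 0.054, -0.0, 0.0]
force: [-4.7, 0.1, 8.9]
gripper_width: 0.0003
```

drive_tool(moves=[[0, 0, 1, 0, 0, 0], [0, 0, 2, 0, 0, 0], [0, 0, 2, 0, 0, 0], [0, 0, 2, 0, 0, 0]])

```text
time: 9.02
ee_pos: [0.4398, 0.1002, -0.0116]
orientation: [0.999, 0.054, -0.002, 0.0]
force: [-13.4, -1.4, 33.2]
gripper_width: 0.0
```

drive_tool(moves=[[0, 0, -4, 0, 0, 0], [0, 0, -4, 0, 0, 0], [0, 0, -4, 0, 0, 0]])

```text
time: 9.27
ee_pos: [0.4398, 0.1002, -0.0101]
orientation: [0.999, 0.053, 0.0, 0.0]
force: [0.2, 0.6, 0.3]
gripper_width: 0.0001
```

```bash
python3 - <<'E'
from h import *
c=camera("side")
print(atz(c,298.8,166.3,.2211)*1000, atz(c,298.8,166.3,.2098)*1000)
s=read_state();print(s["ee_pos"],s["force"])
E
python3 look.py s7.png 30
```

```text
[505.43814216   8.41317135 221.1       ] [508.38320531  -2.84238254 209.8       ]
[ 0.43946577  0.10019834 -0.01042242] [ 0.2573788   0.87308099 -1.22366847]
9.3667 -5.819684812198291e-05 [ 0.43931222  0.10018539 -0.01057432] [-0.0558985   0.4045529  -0.00735109]
crop 273 249 10
```

View pics/s7.png

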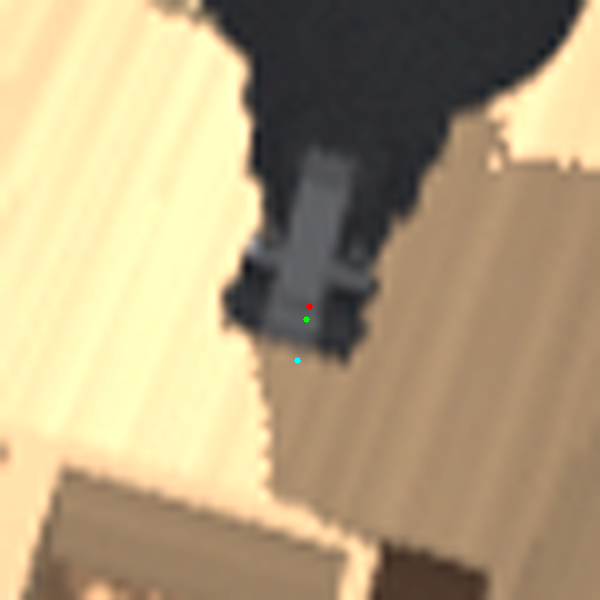

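```bash
python3 - <<'E'
from h import *
c=camera("side")
print(atz(c,302,283,.001)*1000)
print(atz(c,273+22.5,249+32.5,.001)*1000,atz(c,273+35,249+36,.001)*1000)
E
```

```text
[438.12304875 116.08676388   1.        ]
[451.78782869 118.4797488    1.        ] [425.12648557 115.22654281   1.        ]
```

drive_tool(moves=[[0, 0, -20, 0, 0, 0], [0, 0, -60, 0, 0, 0], [0, 0, -100, 0, 0, 0], [0, 0, -140, 0, 0, 0], [0, 0, -180, 0, 0, 0], [0, 0, -195, 0, 0, 0], [15, 25, -195, 0, 0, 0], [30, 55, -195, 0, 0, 0]], fingers=85)

```text
time: 10.08
ee_pos: [0.4762, 0.0491, 0.1865]
orientation: [0.998, 0.055, 0.002, 0.0]
force: [0.5, 0.1, 0.7]
gripper_width: 0.085
```

```bash
python3 go.py 508.5 -1 185 96.1
```

```text
t 10.08 p [476.2  49.1 186.5] w 85.0 F [0.5 0.1 0.7]
d [26.5 53.4  1.6] rv [ 0.03 -0.22  0.22] rows needed 1.4 0.0
```

drive_tool(moves=[[9, 18, 0, 0, 0, 0], [18, 36, 0, 0, 0, 0], [26, 52, 0, 0, 0, 0], [28, 55, 0, 0, 0, 0], [28, 55, 0, 0, 0, 0], [28, 55, 0, 0, 0, 0]])

```text
time: 10.58
ee_pos: [0.5084, -0.0025, 0.1842]
orientation: [0.999, 0.053, -0.001, -0.0]
force: [1.0, -0.2, -0.6]
gripper_width: 0.0852
```

```bash
python3 go.py 508.5 -1 125 96.1; python3 look.py s8.png
```

```text
t 10.58 p [508.4  -2.5 184.2] w 85.2 F [ 1.  -0.2 -0.6]
d [ 0.3 -1.5 59.2] rv [-0.04  0.07  0.02] rows needed 1.4 0.0
10.6333 0.08470402816252656 [ 0.50836174 -0.00221768  0.18431379] [ 0.62587933  0.85652282 -0.20070396]
crop 247 125 6
```

View pics/s8.png

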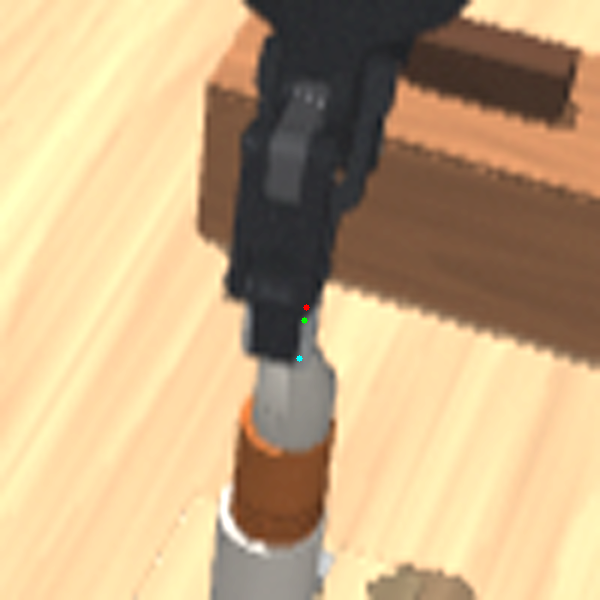

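```bash
python3 - <<'E'
from h import *
c=camera("side")
for z in(.196,.202,.208): print(atz(c,292.3,184.2,z)*1000)
E
```

```text
[506.86879013  33.74533783 196.        ]
[505.36633499  39.11810402 202.        ]
[503.86387985  44.4908702  208.        ]
```

drive_tool(moves=[[0, -1.5, 15, 0, 0, 0], [0, -1.5, 32, 0, 0, 0], [0, -1.5, 47, 0, 0, 0], [0, -1.5, 56, 0, 0, 0], [0, -1.5, 59, 0, 0, 0], [0, -1.5, 59, 0, 0, 0], [0, -1.5, 59, 0, 0, 0]])

```text
time: 11.27
ee_pos: [0.5092, -0.0013, 0.1265]
orientation: [0.999, 0.054, 0.0, 0.0]
force: [-0.5, -0.9, -0.3]
gripper_width: 0.0848
```

```bash
python3 go.py 508.5 -1 125 96.1; python3 look.py s9.png
```

```text
t 11.27 p [509.2  -1.3 126.5] w 84.8 F [-0.5 -0.9 -0.3]
d [-0.7 -0.4  1.5] rv [ 0.02 -0.05  0.05] rows needed 0.0 0.0
11.3167 0.08533404426913044 [ 0.50950415 -0.00148528  0.12680984] [-0.32244413 -0.47768964 -0.74638672]
crop 244 144 6
```

View pics/s9.png

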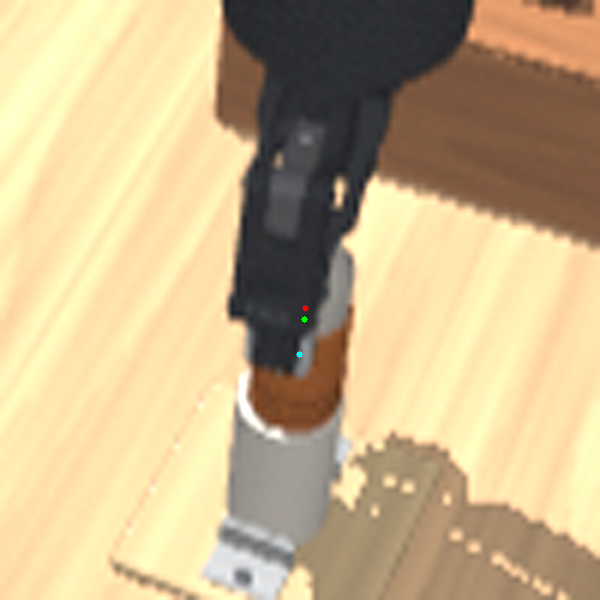

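drive_tool(moves=[[0, 0, 1.5, 0, 0, 0], [0, 0, 1.5, 0, 0, 0], [0, 0, 1.5, 0, 0, 0], [0, 0, 1.5, 0, 0, 0]], fingers=34, grip_force=30)

```text
time: 11.65
ee_pos: [0.509, -0.0016, 0.1246]
orientation: [0.999, 0.053, 0.0, 0.0]
force: [1.1, -1.0, 0.9]
gripper_width: 0.0383
```

```bash
python3 go.py 508.5 -1 125 96.1; python3 look.py s10.png
```

```text
t 11.65 p [509.   -1.6 124.6] w 38.3 F [ 1.1 -1.   0.9]
d [-0.5 -0.6 -0.4] rv [ 0.01 -0.03  0.02] rows needed 0.0 0.0
11.7 0.03415603505605574 [ 0.50896723 -0.00154184  0.12450364] [-0.80668222 -0.7097639  -0.84579397]
crop 244 145 6
```

View pics/s10.png

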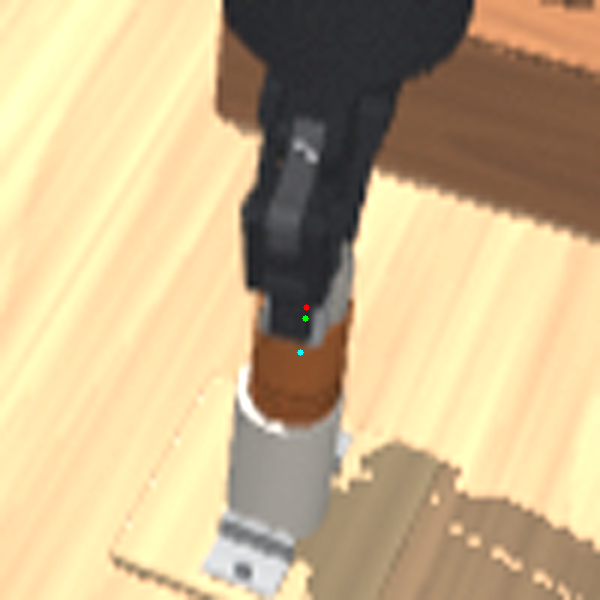

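Fingers sit just over the grip's top edge around the collar (near fingertip about pixel (294,200)). Close.

drive_tool(moves=[[0, 0, 0, 0, 0, 0], [0, 0, 0, 0, 0, 0], [0, 0, 0, 0, 0, 0], [0, 0, 0, 0, 0, 0], [0, 0, 0, 0, 0, 0]], fingers=20)

```text
time: 12.12
ee_pos: [0.5092, -0.0016, 0.1246]
orientation: [0.999, 0.053, 0.0, 0.0]
force: [-0.3, -0.0, 1.7]
gripper_width: 0.0263
```

drive_tool(moves=[[0, 0, -2, 0, 0, 0], [0, 0, -6, 0, 0, 0], [0, 0, -12, 0, 0, 0], [0, 0, -18, 0, 0, 0], [0, 0, -20, 0, 0, 0], [0, 0, -20, 0, 0, 0]])

```text
time: 12.62
ee_pos: [0.5095, -0.0016, 0.1454]
orientation: [0.999, 0.053, 0.001, 0.0]
force: [-0.5, 0.0, -0.4]
gripper_width: 0.0263
```

```bash
python3 go.py 508.5 -1 125 96.1; python3 look.py s11.png
```

```text
t 12.62 p [509.5  -1.6 145.4] w 26.3 F [-0.5  0.  -0.4]
d [-0.9 -0.7 20.4] rv [ 0.04 -0.11  0.03] rows needed 0.5 0.0
12.6667 0.0268212908436721 [ 0.50911716 -0.00156109  0.14482641] [ 0.1735696  -0.29224949 -1.0140338 ]
crop 245 139 6
```

View pics/s11.png

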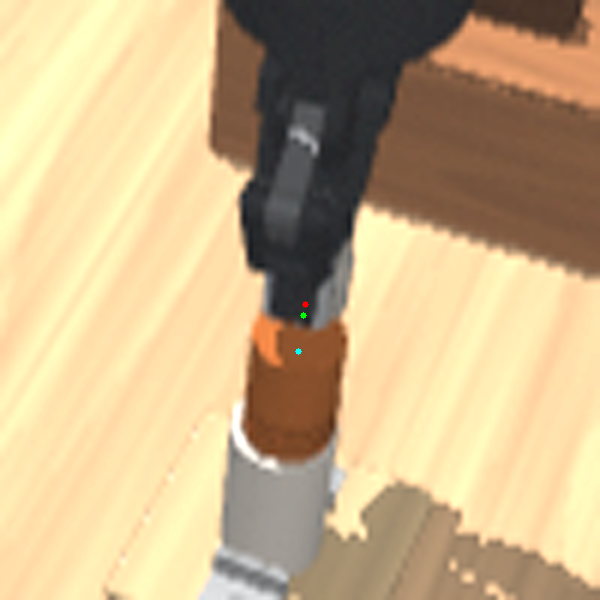

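```bash
python3 go.py 499.8 217 100 96.1
```

```text
t 12.67 p [509.1  -1.6 144.8] w 26.8 F [ 0.2 -0.3 -1. ]
d [  14.  -218.3   44.8] rv [ 0.02 -0.05  0.03] rows needed 5.4 0.0
```

drive_tool(moves=[[1, -12, -8, 0, 0, 0], [3, -40, -8, 0, 0, 0], [5, -75, -8, 0, 0, 0], [8, -112, -5, 0, 0, 0], [10, -149, 5, 0, 0, 0], [12, -184, 20, 0, 0, 0], [14, -208, 35, 0, 0, 0], [14, -218, 45, 0, 0, 0]])

```text
time: 13.33
ee_pos: [0.498, 0.2202, 0.0983]
orientation: [0.998, 0.055, -0.001, -0.0]
force: [-0.1, 0.2, -0.6]
gripper_width: 0.0273
```

drive_tool(moves=[[0, 0, 0, 0, 0, 0], [0, 0, 0, 0, 0, 0], [0, 0, 0, 0, 0, 0], [0, 0, 0, 0, 0, 0]])

```text
time: 13.67
ee_pos: [0.5005, 0.2158, 0.1004]
orientation: [0.999, 0.053, 0.001, -0.0]
force: [-0.1, 0.6, -1.9]
gripper_width: 0.0267
```

```bash
python3 go.py 499.8 217 46 96.1;python3 look.py s12.png
```

```text
t 13.67 p [500.5 215.8 100.4] w 26.7 F [-0.1  0.6 -1.9]
d [-0.7 -1.3 54.4] rv [ 0.   -0.11 -0.07] rows needed 1.3 0.0
13.7167 0.02685226755953224 [0.50046456 0.21576718 0.10040321] [-0.33956965 -0.59153072 -1.22584106]
crop 205 240 6
```

View pics/s12.png

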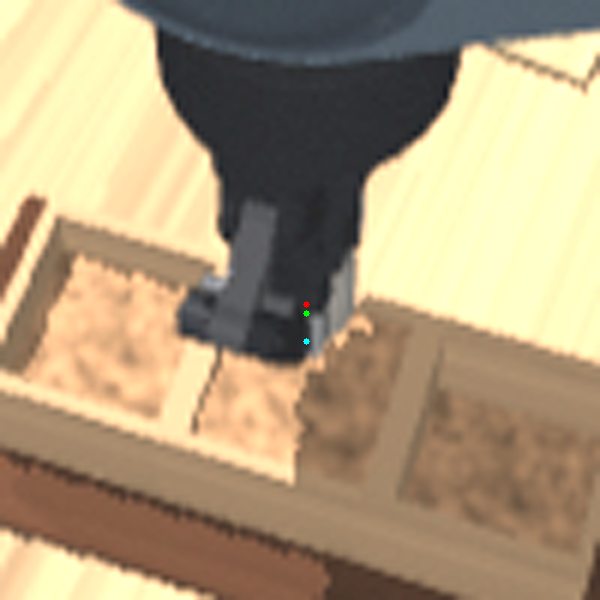

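drive_tool(moves=[[-0.5, -1, 15, 0, 0, 0], [-0.5, -1, 32, 0, 0, 0], [-0.5, -1, 43, 0, 0, 0], [-0.5, -1, 48, 0, 0, 0], [-0.5, -1, 50, 0, 0, 0], [-0.5, -1, 50, 0, 0, 0], [-0.5, -1, 50, 0, 0, 0]])

```text
time: 14.3
ee_pos: [0.4996, 0.2177, 0.05]
orientation: [0.999, 0.053, 0.001, -0.0]
force: [-0.4, -0.7, -0.6]
gripper_width: 0.0268
```

drive_tool(moves=[[0, 0, 1, 0, 0, 0], [0, 0, 2, 0, 0, 0], [0, 0, 3, 0, 0, 0], [0, 0, 3, 0, 0, 0]])

```text
time: 14.63
ee_pos: [0.4989, 0.2177, 0.0463]
orientation: [0.999, 0.053, 0.0, -0.0]
force: [-0.3, -0.0, -0.5]
gripper_width: 0.0266
```

drive_tool(moves=[[0, 0, 1, 0, 0, 0], [0, 0, 1, 0, 0, 0], [0, 0, 1, 0, 0, 0]])

```text
time: 14.88
ee_pos: [0.4991, 0.2178, 0.0456]
orientation: [0.999, 0.053, 0.0, -0.0]
force: [-0.6, -0.7, 2.4]
gripper_width: 0.0266
```

```bash
python3 look.py s13.png 40; python3 -c "
from h import *
crop(camera('top')['frame'],130,170,120,120,5,'t13.png')"
```

```text
14.9333 0.02638848925521911 [0.49910883 0.21778004 0.04563814] [-1.36471108 -0.02773386  2.39824475]
crop 215 264 7
```

View pics/s13.png

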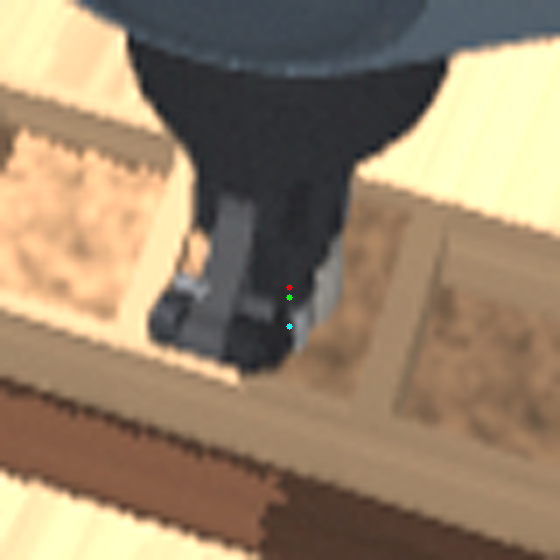

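View pics/t13.png

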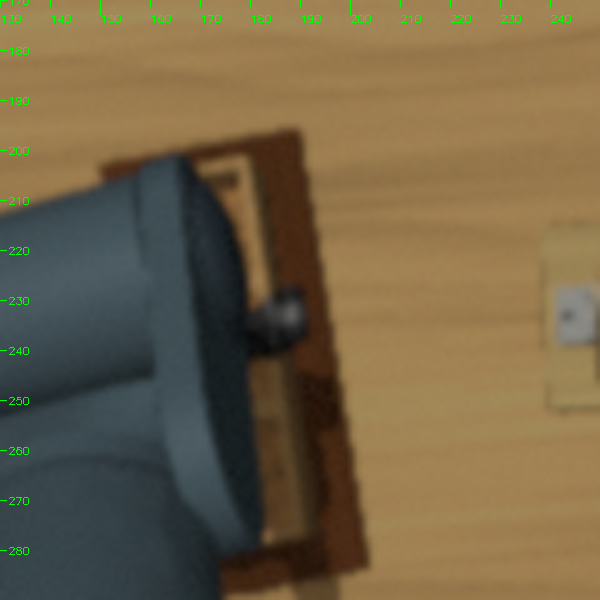

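drive_tool(moves=[[0, 0, 0, 0, 0, 0], [0, 0, 0, 0, 0, 0], [0, 0, 0, 0, 0, 0], [0, 0, 0, 0, 0, 0]], fingers=45)

```text
time: 15.32
ee_pos: [0.4988, 0.2177, 0.0451]
orientation: [0.999, 0.053, -0.0, 0.0]
force: [-0.3, -0.3, 0.4]
gripper_width: 0.0448
```

drive_tool(moves=[[0, 0, -8, 0, 0, 0], [0, 0, -25, 0, 0, 0], [0, 0, -60, 0, 0, 0], [0, 0, -100, 0, 0, 0], [0, 0, -115, 0, 0, 0], [0, 0, -115, 0, 0, 0]], fingers=50)

```text
time: 15.82
ee_pos: [0.5023, 0.2185, 0.1665]
orientation: [0.999, 0.054, 0.005, -0.001]
force: [0.8, 0.5, 0.1]
gripper_width: 0.0498
```

```bash
python3 go.py 508.5 -1 160 96.1;python3 look.py s14.png 50; python3 -c "
from h import *
crop(camera('side')['frame'],180,260,150,105,5,'s14c.png')"
```

```text
t 15.82 p [502.3 218.5 166.5] w 49.8 F [0.8 0.5 0.1]
d [-17.3 218.9   6.1] rv [-0.06 -0.61  0.04] rows needed 5.3 0.1
15.8667 0.050305933901589536 [0.5005685  0.21808706 0.16338917] [-0.02013622 -0.55018041 -0.44305495]
crop 205 224 6
```

View pics/s14c.png

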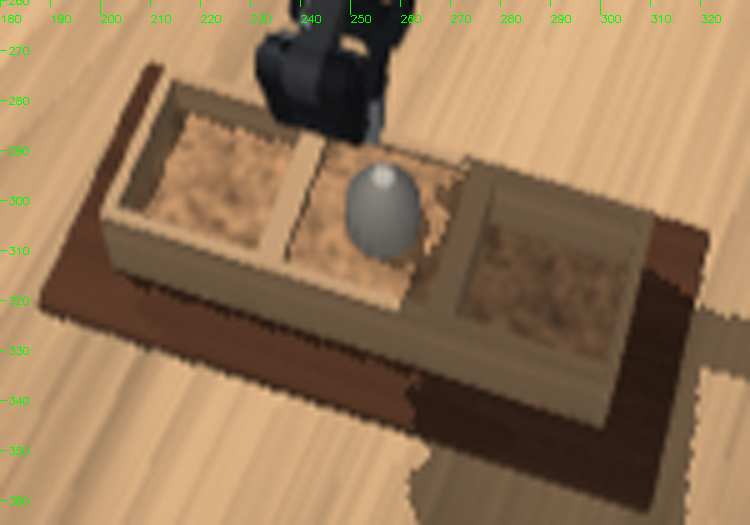

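drive_tool(moves=[[-1, 15, 0, 0, 0, 0], [-3, 50, 3, 0, 0, 0], [-6, 88, 3, 0, 0, 0], [-9, 126, 3, 0, 0, 0], [-12, 162, 3, 0, 0, 0], [-15, 195, 3, 0, 0, 0], [-16, 213, 3, 0, 0, 0], [-16, 218, 3, 0, 0, 0]], fingers=65)

```text
time: 16.58
ee_pos: [0.505, -0.0031, 0.1553]
orientation: [0.999, 0.052, -0.002, -0.0]
force: [0.1, -0.0, 0.3]
gripper_width: 0.065
```

drive_tool(moves=[[0, 0, 0, 0, 0, 0], [0, 0, 0, 0, 0, 0], [0, 0, 0, 0, 0, 0], [0, 0, 0, 0, 0, 0]])

```text
time: 16.92
ee_pos: [0.506, 0.0005, 0.1569]
orientation: [0.999, 0.054, -0.0, -0.0]
force: [0.5, 0.2, -0.4]
gripper_width: 0.0648
```

```bash
python3 go.py 508.5 -1 94 96.1;python3 look.py s15.png 50; python3 -c "
from h import *
crop(camera('top')['frame'],230,200,70,70,8,'t15.png')"
```

```text
t 16.92 p [5.060e+02 5.000e-01 1.569e+02] w 64.8 F [ 0.5  0.2 -0.4]
d [ 2.4  1.8 62.9] rv [-0.03  0.05  0.13] rows needed 1.5 0.0
16.9667 0.06485625320001398 [5.06068928e-01 3.81741302e-04 1.57025862e-01] [ 0.87374567 -0.05751525 -0.29296164]
crop 246 136 6
```

View pics/s15.png

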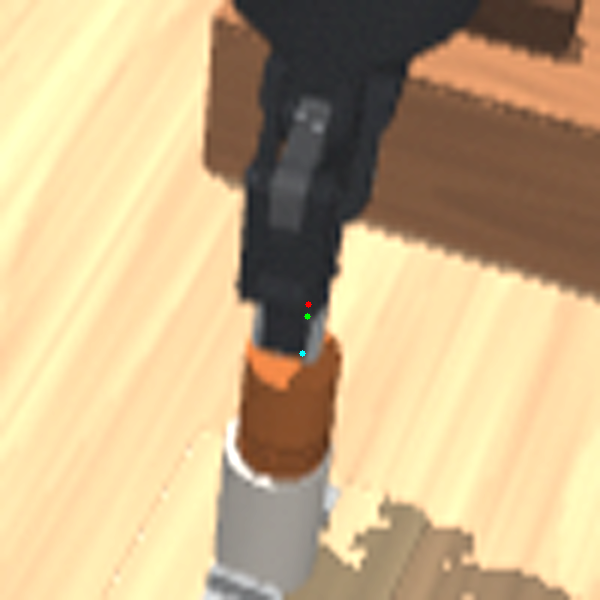

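drive_tool(moves=[[2.5, 1.5, 10, 0, 0, 0], [2.5, 1.5, 25, 0, 0, 0], [2.5, 1.5, 42, 0, 0, 0], [2.5, 1.5, 56, 0, 0, 0], [2.5, 1.5, 62, 0, 0, 0], [2.5, 1.5, 63, 0, 0, 0], [2.5, 1.5, 63, 0, 0, 0]])

```text
time: 17.6
ee_pos: [0.5088, -0.0019, 0.094]
orientation: [0.999, 0.054, -0.0, -0.0]
force: [0.0, 0.5, 0.0]
gripper_width: 0.0654
```

drive_tool(moves=[[0, 0, 0, 0, 0, 0], [0, 0, 0, 0, 0, 0], [0, 0, 0, 0, 0, 0], [0, 0, 0, 0, 0, 0]], fingers=42)

```text
time: 17.93
ee_pos: [0.5093, -0.0021, 0.095]
orientation: [0.999, 0.053, 0.001, 0.0]
force: [0.1, 1.5, 0.5]
gripper_width: 0.0422
```

```bash
python3 go.py 508.5 -1 94 96.1;python3 look.py s16.png 50
```

```text
t 17.93 p [509.3  -2.1  95. ] w 42.2 F [0.1 1.5 0.5]
d [-0.7 -1.2  1. ] rv [ 0.02 -0.07  0.03] rows needed 0.0 0.0
17.9833 0.04205338884986953 [ 0.50922663 -0.00206514  0.09482073] [-0.34954559 -0.25545489  0.23814887]
crop 243 154 6
```

View pics/s16.png

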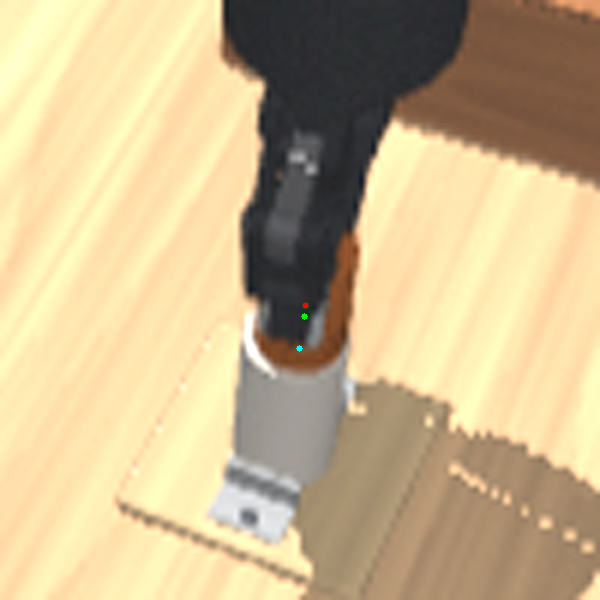

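drive_tool(moves=[[-0.5, -1, 0.5, 0, 0, 0], [-0.5, -1, 0.5, 0, 0, 0], [-0.5, -1, 0.5, 0, 0, 0], [-0.5, -1, 0.5, 0, 0, 0], [-0.5, -1, 0.5, 0, 0, 0], [-0.5, -1, 0.5, 0, 0, 0]], fingers=26)

```text
time: 18.48
ee_pos: [0.5089, -0.0012, 0.0944]
orientation: [0.999, 0.053, 0.001, 0.0]
force: [-0.4, -0.4, 5.0]
gripper_width: 0.0319
```

drive_tool(moves=[[0, 0, -2, 0, 0, 0], [0, 0, -6, 0, 0, 0], [0, 0, -12, 0, 0, 0], [0, 0, -18, 0, 0, 0], [0, 0, -20, 0, 0, 0], [0, 0, -20, 0, 0, 0]])

```text
time: 18.98
ee_pos: [0.5088, -0.0011, 0.1147]
orientation: [0.999, 0.053, 0.001, 0.0]
force: [0.3, -0.2, -0.8]
gripper_width: 0.0326
```

```bash
python3 go.py 565.6 224 110 96.1;python3 look.py s17.png 50
```

```text
t 18.98 p [508.8  -1.1 114.7] w 32.6 F [ 0.3 -0.2 -0.8]
d [  80.5 -217.8    4.7] rv [ 0.03 -0.09  0.03] rows needed 5.6 0.0
19.0333 0.031976922044527005 [ 0.50850926 -0.00108083  0.1142298 ] [-0.32901407 -0.60396017 -1.23853096]
crop 244 149 6
```

View pics/s17.png

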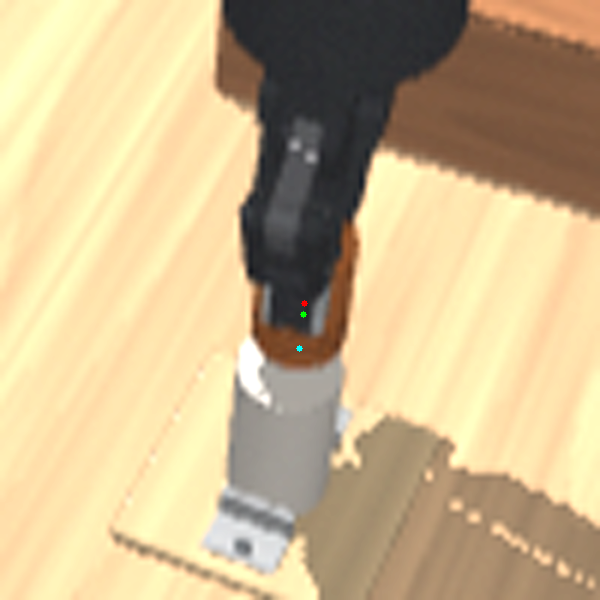

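drive_tool(moves=[[4, -8, -14, 0, 0, 0], [16, -35, -25, 0, 0, 0], [31, -72, -28, 0, 0, 0], [46, -110, -28, 0, 0, 0], [60, -147, -28, 0, 0, 0], [72, -182, -25, 0, 0, 0], [79, -208, -20, 0, 0, 0], [81, -218, -20, 0, 0, 0]])

```text
time: 19.7
ee_pos: [0.5649, 0.2276, 0.1325]
orientation: [0.998, 0.055, -0.001, -0.0]
force: [-0.2, -0.6, -1.7]
gripper_width: 0.0319
```

drive_tool(moves=[[0, 0, 0, 0, 0, 0], [0, 0, 0, 0, 0, 0], [0, 0, 0, 0, 0, 0], [0, 0, 0, 0, 0, 0]])

```text
time: 20.03
ee_pos: [0.5657, 0.2229, 0.134]
orientation: [0.999, 0.053, 0.0, 0.0]
force: [0.3, -0.7, -0.9]
gripper_width: 0.032
```

```bash
python3 go.py 565.4 224 49 96.1;python3 look.py s18.png 50
```

```text
t 20.03 p [565.7 222.9 134. ] w 32.0 F [ 0.3 -0.7 -0.9]
d [-0.1 -1.1 85. ] rv [ 0.01 -0.   -0.08] rows needed 2.0 0.0
20.0833 0.032020627296663565 [0.56572482 0.22297792 0.13403969] [-0.13162687  0.13515704  0.1001551 ]
crop 169 220 6
```

View pics/s18.png

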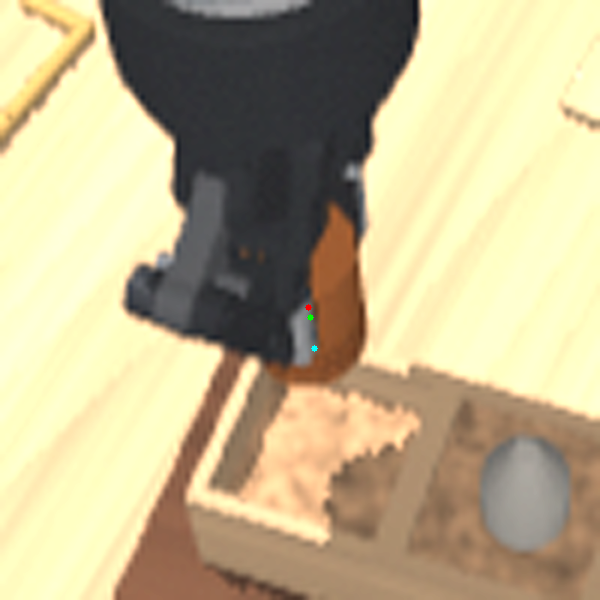

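drive_tool(moves=[[0, -1, 15, 0, 0, 0], [0, -1, 35, 0, 0, 0], [0, -1, 55, 0, 0, 0], [0, -1, 70, 0, 0, 0], [0, -1, 78, 0, 0, 0], [0, -1, 81, 0, 0, 0], [0, -1, 81, 0, 0, 0], [0, -1, 81, 0, 0, 0]])

```text
time: 20.75
ee_pos: [0.5663, 0.2252, 0.0538]
orientation: [0.999, 0.053, 0.001, -0.0]
force: [0.1, 0.9, -0.4]
gripper_width: 0.0318
```

drive_tool(moves=[[0, 0, 1, 0, 0, 0], [0, 0, 2, 0, 0, 0], [0, 0, 3, 0, 0, 0], [0, 0, 3, 0, 0, 0]])

```text
time: 21.08
ee_pos: [0.5656, 0.2254, 0.05]
orientation: [0.999, 0.053, 0.0, -0.0]
force: [-0.7, 0.2, -0.0]
gripper_width: 0.0317
```

drive_tool(moves=[[0, 0, 1, 0, 0, 0], [0, 0, 1, 0, 0, 0], [0, 0, 1, 0, 0, 0]])

```text
time: 21.33
ee_pos: [0.5654, 0.2254, 0.0487]
orientation: [0.999, 0.053, -0.0, 0.0]
force: [0.3, 0.0, -0.2]
gripper_width: 0.0318
```

drive_tool(moves=[[0, 0, 1, 0, 0, 0], [0, 0, 1, 0, 0, 0], [0, 0, 1, 0, 0, 0]])

```text
time: 21.58
ee_pos: [0.5658, 0.2254, 0.0485]
orientation: [0.999, 0.053, 0.0, -0.0]
force: [-1.5, -0.8, 4.4]
gripper_width: 0.0321
```

Contact at the expected height (48.5 reported). Release and retreat.

drive_tool(moves=[[0, 0, 0, 0, 0, 0], [0, 0, 0, 0, 0, 0], [0, 0, 0, 0, 0, 0], [0, 0, 0, 0, 0, 0]], fingers=50)

```text
time: 21.92
ee_pos: [0.5653, 0.2253, 0.0475]
orientation: [0.999, 0.053, -0.0, 0.0]
force: [1.0, 0.9, 0.2]
gripper_width: 0.05
```

drive_tool(moves=[[0, 0, -8, 0, 0, 0], [0, 0, -25, 0, 0, 0], [0, 0, -60, 0, 0, 0], [0, 0, -95, 0, 0, 0], [0, 0, -110, 0, 0, 0], [0, 0, -110, 0, 0, 0]], fingers=65)

```text
time: 22.42
ee_pos: [0.5687, 0.2261, 0.1641]
orientation: [0.999, 0.053, 0.005, -0.001]
force: [-0.3, 0.0, -0.1]
gripper_width: 0.0653
```

```bash
python3 go.py 508.5 -1 140 96.1; python3 -c "
from h import *
crop(camera('side')['frame'],180,260,150,105,5,'s19c.png')"
```

```text
t 22.42 p [568.7 226.1 164.1] w 65.3 F [-0.3  0.  -0.1]
d [-84.4 219.4  23. ] rv [-0.05 -0.59  0.03] rows needed 5.7 0.1
```

View pics/s19c.png

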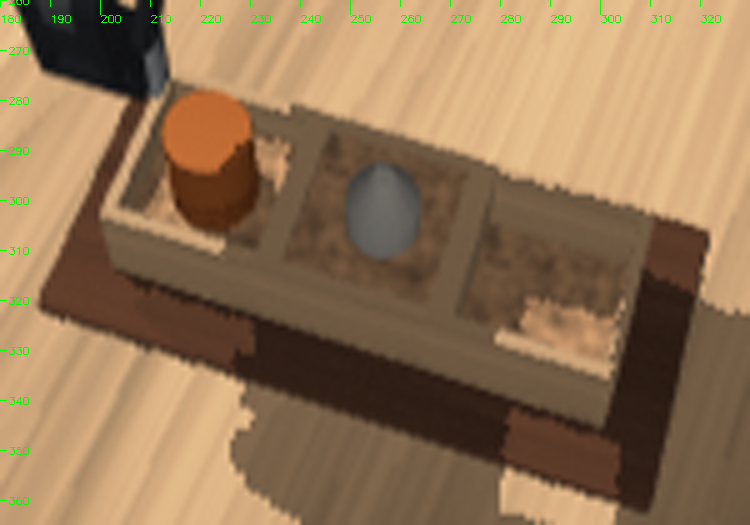

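drive_tool(moves=[[-4, 12, 0, 0, 0, 0], [-16, 45, 5, 0, 0, 0], [-30, 82, 15, 0, 0, 0], [-45, 120, 25, 0, 0, 0], [-60, 157, 35, 0, 0, 0], [-73, 192, 45, 0, 0, 0], [-80, 212, 50, 0, 0, 0], [-81, 219, 50, 0, 0, 0]], fingers=75)

```text
time: 23.13
ee_pos: [0.5044, -0.0037, 0.1043]
orientation: [0.999, 0.051, -0.004, -0.001]
force: [-0.3, -0.3, -0.5]
gripper_width: 0.0749
```

drive_tool(moves=[[0, 0, 0, 0, 0, 0], [0, 0, 0, 0, 0, 0], [0, 0, 0, 0, 0, 0], [0, 0, 0, 0, 0, 0]])

```text
time: 23.47
ee_pos: [0.5086, -0.0, 0.1079]
orientation: [0.999, 0.054, 0.0, -0.0]
force: [-0.4, 0.1, 0.3]
gripper_width: 0.0749
```

```bash
python3 go.py 508.5 -1 42 96.1;python3 look.py s20.png 50
```

```text
t 23.47 p [508.6  -0.  107.9] w 74.9 F [-0.4  0.1  0.3]
d [-0.2  1.  65.9] rv [-0.01 -0.01  0.13] rows needed 1.6 0.0
23.5167 0.07529807385521287 [ 5.08569367e-01 -5.34384578e-06  1.07940160e-01] [0.05147244 0.07378404 0.96801767]
crop 243 151 6
```

View pics/s20.png

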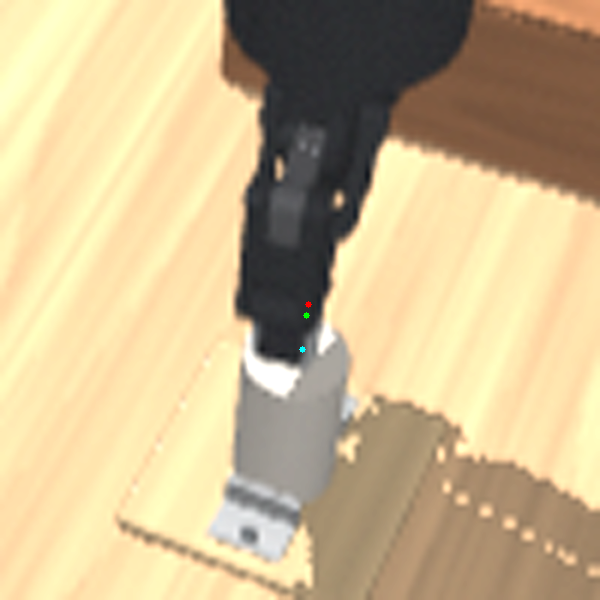

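drive_tool(moves=[[0, 0.5, 10, 0, 0, 0], [0, 0.5, 27, 0, 0, 0], [0, 0.5, 45, 0, 0, 0], [0, 0.5, 58, 0, 0, 0], [0, 0.5, 65, 0, 0, 0], [0, 0.5, 66, 0, 0, 0], [0, 0.5, 66, 0, 0, 0]])

```text
time: 24.1
ee_pos: [0.5082, -0.0013, 0.0414]
orientation: [0.999, 0.054, -0.0, -0.0]
force: [0.0, 1.1, 0.2]
gripper_width: 0.0747
```

drive_tool(moves=[[0, 0, 0, 0, 0, 0], [0, 0, 0, 0, 0, 0], [0, 0, 0, 0, 0, 0], [0, 0, 0, 0, 0, 0]], fingers=47)

```text
time: 24.43
ee_pos: [0.5089, -0.0016, 0.0425]
orientation: [0.999, 0.053, 0.001, 0.0]
force: [0.3, 0.7, 0.6]
gripper_width: 0.0471
```

```bash
python3 go.py 508.5 -1 42 96.1;python3 look.py s21.png 50
```

```text
t 24.43 p [508.9  -1.6  42.5] w 47.1 F [0.3 0.7 0.6]
d [-0.3 -0.7  0.5] rv [ 0.02 -0.08  0.03] rows needed 0.0 0.0
24.4833 0.04688929614735929 [ 0.50874095 -0.00164316  0.04233334] [ 0.07469071  0.98999724 -0.18536679]
crop 241 169 6
```

View pics/s21.png

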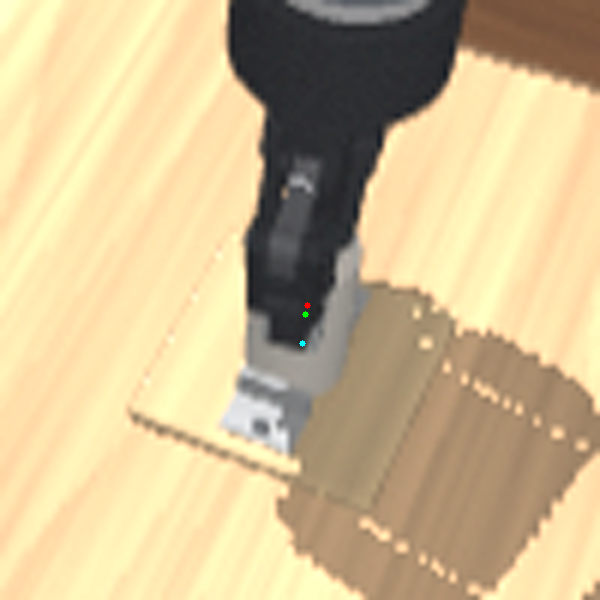

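drive_tool(moves=[[0, -0.5, 0, 0, 0, 0], [0, -0.5, 0, 0, 0, 0], [0, -0.5, 0, 0, 0, 0], [0, -0.5, 0, 0, 0, 0], [0, -0.5, 0, 0, 0, 0], [0, -0.5, 0, 0, 0, 0]], fingers=32, grip_force=35)

```text
time: 24.98
ee_pos: [0.5088, -0.0013, 0.0423]
orientation: [0.999, 0.053, 0.0, 0.0]
force: [-0.1, -2.0, 5.5]
gripper_width: 0.0378
```

drive_tool(moves=[[0, 0, -2, 0, 0, 0], [0, 0, -8, 0, 0, 0], [0, 0, -18, 0, 0, 0], [0, 0, -26, 0, 0, 0], [0, 0, -30, 0, 0, 0], [0, 0, -30, 0, 0, 0]])

```text
time: 25.48
ee_pos: [0.5094, -0.0012, 0.0734]
orientation: [0.999, 0.054, 0.001, 0.0]
force: [0.3, -0.0, -0.4]
gripper_width: 0.0383
```

```bash
python3 go.py 434.2 210 130 96.1;python3 look.py s22.png 50
```

```text
t 25.48 p [509.4  -1.2  73.4] w 38.3 F [ 0.3 -0.  -0.4]
d [ -52.  -218.   -56.9] rv [ 0.05 -0.16  0.03] rows needed 5.5 0.0
25.5333 0.03776201153163149 [ 0.50885343 -0.00111737  0.07268139] [-0.41571478  0.57159733 -1.07138658]
crop 242 161 6
```

View pics/s22.png

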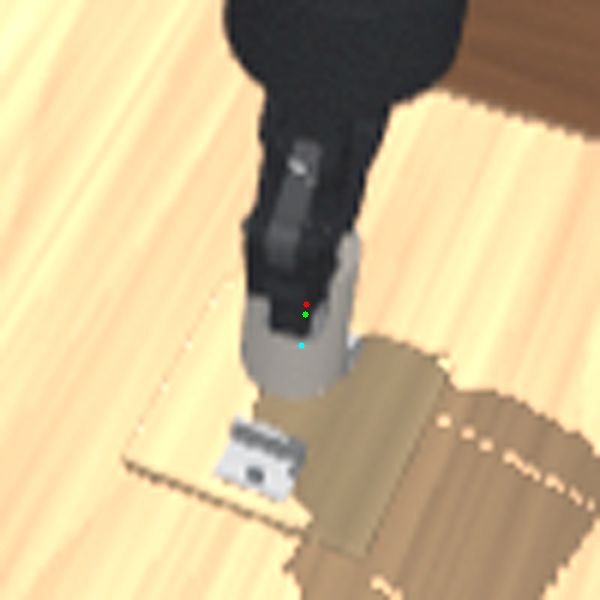

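drive_tool(moves=[[-1, -4, -20, 0, 0, 0], [-6, -25, -48, 0, 0, 0], [-15, -60, -60, 0, 0, 0], [-24, -98, -62, 0, 0, 0], [-33, -136, -62, 0, 0, 0], [-42, -174, -62, 0, 0, 0], [-50, -206, -62, 0, 0, 0], [-52, -218, -62, 0, 0, 0]])

```text
time: 26.2
ee_pos: [0.431, 0.2131, 0.1333]
orientation: [0.998, 0.055, -0.001, -0.0]
force: [0.5, 0.3, -1.5]
gripper_width: 0.0382
```

drive_tool(moves=[[0, 0, 0, 0, 0, 0], [0, 0, 0, 0, 0, 0], [0, 0, 0, 0, 0, 0], [0, 0, 0, 0, 0, 0]])

```text
time: 26.53
ee_pos: [0.4337, 0.2092, 0.1337]
orientation: [0.999, 0.053, -0.0, 0.0]
force: [-0.3, 1.1, -0.8]
gripper_width: 0.0379
```

```bash
python3 go.py 434.2 210 49 96.1;python3 look.py s23.png 50
```

```text
t 26.53 p [433.7 209.2 133.7] w 37.9 F [-0.3  1.1 -0.8]
d [ 0.6 -0.7 84.7] rv [ 0.01  0.01 -0.06] rows needed 2.0 0.0
26.5833 0.03766497297179156 [0.43372184 0.20922724 0.13369872] [-0.41293967  0.11104794 -0.26489038]
crop 243 243 6
```

View pics/s23.png

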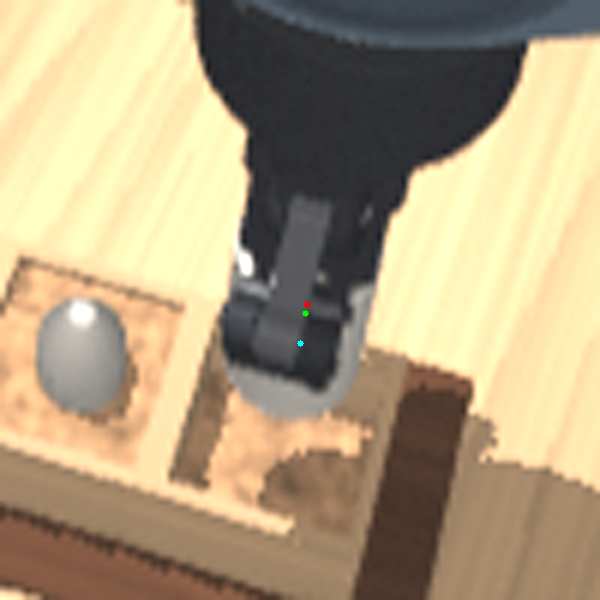

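drive_tool(moves=[[0, 0, 12, 0, 0, 0], [0, 0, 28, 0, 0, 0], [0, 0, 46, 0, 0, 0], [0, 0, 62, 0, 0, 0], [0, 0, 74, 0, 0, 0], [0, 0, 79, 0, 0, 0], [0, 0, 80, 0, 0, 0], [0, 0, 80, 0, 0, 0]])

```text
time: 27.25
ee_pos: [0.4337, 0.2098, 0.0539]
orientation: [0.999, 0.053, -0.0, 0.0]
force: [0.4, 0.4, -1.6]
gripper_width: 0.038
```

drive_tool(moves=[[0, 0, 1, 0, 0, 0], [0, 0, 2, 0, 0, 0], [0, 0, 3, 0, 0, 0], [0, 0, 3, 0, 0, 0]])

```text
time: 27.58
ee_pos: [0.4335, 0.2102, 0.0511]
orientation: [0.999, 0.053, 0.0, -0.0]
force: [-0.7, 0.1, -1.6]
gripper_width: 0.0382
```

drive_tool(moves=[[0, 0, 1, 0, 0, 0], [0, 0, 2, 0, 0, 0], [0, 0, 2, 0, 0, 0]])

```text
time: 27.83
ee_pos: [0.4332, 0.2102, 0.0486]
orientation: [0.999, 0.053, -0.0, 0.0]
force: [0.4, -0.0, -1.6]
gripper_width: 0.0379
```

drive_tool(moves=[[0, 0, 1, 0, 0, 0], [0, 0, 1, 0, 0, 0], [0, 0, 1, 0, 0, 0]])

```text
time: 28.08
ee_pos: [0.4337, 0.2102, 0.0483]
orientation: [0.999, 0.053, 0.0, -0.0]
force: [-1.4, -0.7, 4.3]
gripper_width: 0.0379
```

Contact at 48.3, as predicted. Release, retreat upward.

drive_tool(moves=[[0, 0, 0, 0, 0, 0], [0, 0, 0, 0, 0, 0], [0, 0, 0, 0, 0, 0], [0, 0, 0, 0, 0, 0]], fingers=56)

```text
time: 28.42
ee_pos: [0.4332, 0.2101, 0.0476]
orientation: [0.999, 0.053, -0.0, -0.0]
force: [0.0, 0.9, -0.1]
gripper_width: 0.0558
```

drive_tool(moves=[[0, 0, -8, 0, 0, 0], [0, 0, -25, 0, 0, 0], [0, 0, -60, 0, 0, 0], [0, 0, -95, 0, 0, 0], [0, 0, -120, 0, 0, 0], [0, 0, -125, 0, 0, 0]], fingers=65)

```text
time: 28.92
ee_pos: [0.4364, 0.2109, 0.1789]
orientation: [0.999, 0.054, 0.005, -0.001]
force: [0.6, 0.6, 0.1]
gripper_width: 0.065
```

```bash
python3 go.py 505 -243 165 89.5; python3 -c "
from h import *
crop(camera('side')['frame'],180,260,150,105,5,'s24c.png')"
```

```text
t 28.92 p [436.4 210.9 178.9] w 65.0 F [0.6 0.6 0.1]
d [ 19.5 458.7  13.5] rv [-0.1  -0.58  6.63] rows needed 11.0 0.9
```

View pics/s24c.png

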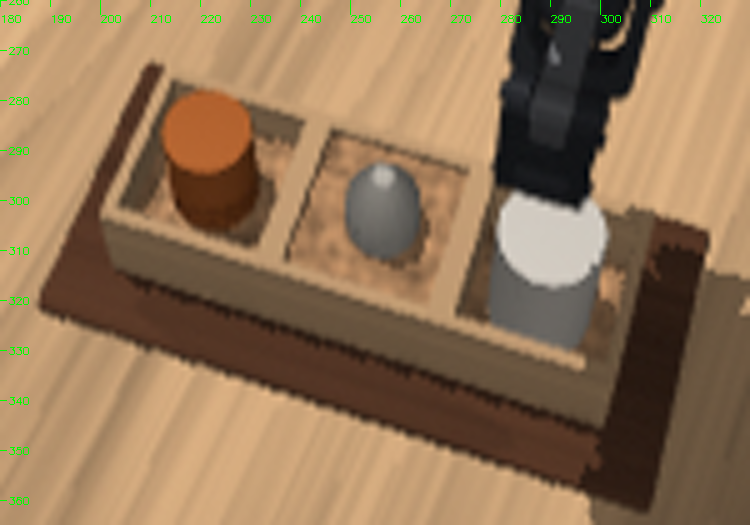

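drive_tool(moves=[[1, 15, 0, 0, 0, 0], [2, 50, 3, 0, 0, 1], [4, 90, 3, 0, 0, 2], [6, 130, 3, 0, 0, 3], [8, 170, 3, 0, 0, 4], [9, 210, 3, 0, 0, 5], [11, 250, 3, 0, 0, 6], [12, 285, 3, 0, 0, 6.5]], fingers=60)

```text
time: 29.63
ee_pos: [0.4747, -0.074, 0.1684]
orientation: [1.0, -0.004, -0.001, -0.0]
force: [0.7, 0.2, -0.6]
gripper_width: 0.06
```

```bash
python3 go.py 505 -243 150 89.5
```

```text
t 29.63 p [474.7 -74.  168.4] w 60.0 F [ 0.7  0.2 -0.6]
d [ 31.7 168.8  18.2] rv [-0.04  0.12  0.03] rows needed 4.1 0.0
```

drive_tool(moves=[[6, 30, 0, 0, 0, 0], [13, 66, 0, 0, 0, 0], [20, 102, 0, 0, 0, 0], [26, 135, 5, 0, 0, 0], [30, 158, 12, 0, 0, 0], [31, 166, 18, 0, 0, 0], [31, 166, 18, 0, 0, 0], [31, 166, 18, 0, 0, 0]])

```text
time: 30.3
ee_pos: [0.5046, -0.237, 0.1501]
orientation: [1.0, -0.003, -0.001, -0.001]
force: [0.2, 0.9, -0.9]
gripper_width: 0.0598
```

drive_tool(moves=[[0, 0, 0, 0, 0, 0], [0, 0, 0, 0, 0, 0]])

```text
time: 30.47
ee_pos: [0.5056, -0.2367, 0.1519]
orientation: [1.0, -0.002, -0.0, -0.0]
force: [-0.5, -0.1, 0.1]
gripper_width: 0.0599
```

```bash
python3 go.py 505 -243 84.5 89.5;python3 look.py s25.png 50
```

```text
t 30.47 p [ 505.6 -236.7  151.9] w 59.9 F [-0.5 -0.1  0.1]
d [-0.6  6.3 67.4] rv [-0.01  0.    0.22] rows needed 1.6 0.0
30.5167 0.059818539583159615 [ 0.5057239  -0.2369079   0.15212649] [ 0.1576787   0.0225744  -0.30312824]
crop 280 71 6
```

View pics/s25.png

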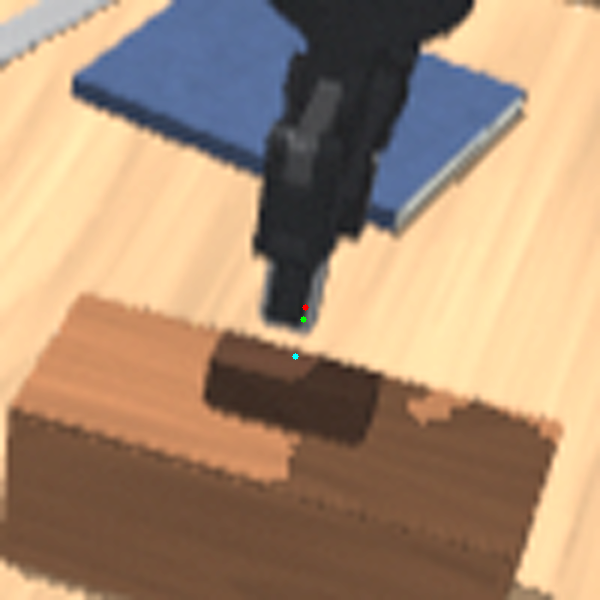

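drive_tool(moves=[[-0.5, 6, 10, 0, 0, 0], [-0.5, 6, 25, 0, 0, 0], [-0.5, 6, 38, 0, 0, 0], [-0.5, 6, 45, 0, 0, 0], [-0.5, 6, 45, 0, 0, 0], [-0.5, 6, 45, 0, 0, 0]])

```text
time: 31.02
ee_pos: [0.5048, -0.2439, 0.1062]
orientation: [1.0, -0.003, -0.0, -0.0]
force: [-0.1, 0.2, -0.4]
gripper_width: 0.0601
```

```bash
python3 go.py 505 -243 84.5 89.5;python3 look.py s26.png 50
```

```text
t 31.02 p [ 504.8 -243.9  106.2] w 60.1 F [-0.1  0.2 -0.4]
d [ 0.2 -0.8 21.7] rv [-0.04  0.06  0.13] rows needed 0.5 0.0
31.0667 0.05992918927529304 [ 0.50524628 -0.24420274  0.10698426] [0.94733167 0.61421691 0.62696597]
crop 278 84 6
```

View pics/s26.png

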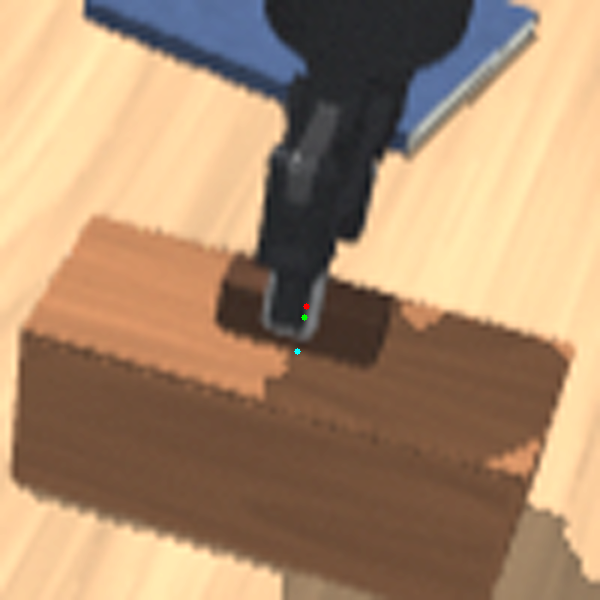

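drive_tool(moves=[[0, -0.5, 6, 0, 0, 0], [0, -0.5, 14, 0, 0, 0], [0, -0.5, 20, 0, 0, 0], [0, -0.5, 21, 0, 0, 0], [0, -0.5, 21, 0, 0, 0], [0, -0.5, 21, 0, 0, 0]])

```text
time: 31.57
ee_pos: [0.505, -0.2436, 0.0857]
orientation: [1.0, -0.003, -0.0, -0.0]
force: [-0.6, 0.1, 0.5]
gripper_width: 0.0601
```

drive_tool(moves=[[0, 0, 0, 0, 0, 0], [0, 0, 0, 0, 0, 0], [0, 0, 0, 0, 0, 0], [0, 0, 0, 0, 0, 0], [0, 0, 0, 0, 0, 0], [0, 0, 0, 0, 0, 0], [0, 0, 0, 0, 0, 0]], fingers=14, grip_force=60)

```text
time: 32.15
ee_pos: [0.5053, -0.244, 0.0862]
orientation: [1.0, -0.003, 0.0, 0.0]
force: [0.4, -1.8, 2.7]
gripper_width: 0.0205
```

drive_tool(moves=[[0, 0, -2, 0, 0, 0], [0, 0, -6, 0, 0, 0], [0, 0, -12, 0, 0, 0], [0, 0, -18, 0, 0, 0], [0, 0, -20, 0, 0, 0], [0, 0, -20, 0, 0, 0], [0, 0, -20, 0, 0, 0]])

```text
time: 32.73
ee_pos: [0.5051, -0.2436, 0.106]
orientation: [1.0, -0.003, 0.0, 0.0]
force: [-0.2, 0.6, -3.3]
gripper_width: 0.0211
```

```bash
python3 go.py 499.8 217 190 96.1;python3 look.py s27.png 60
```

```text
t 32.73 p [ 505.1 -243.6  106. ] w 21.1 F [-0.2  0.6 -3.3]
d [  -8.3 -460.6  -84.1] rv [ 0.01 -0.02 -6.47] rows needed 11.2 0.9
32.7833 0.02111153652177868 [ 0.50495035 -0.24353838  0.10573687] [ 0.68945188  0.21233049 -3.29901915]
crop 268 75 5
```

View pics/s27.png

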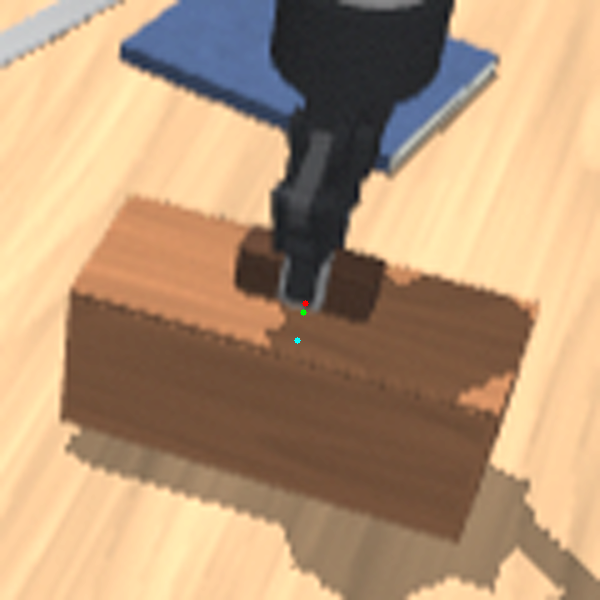

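```bash
cat > o2.py <<'E'
from ov import *
import sys
# overlay lid with pose relative to tcp : x y yaw zbottom (mm,deg)
x,y,a,z=map(float,sys.argv[1:5]); z/=1000
lid=[x/1000,y/1000,np.radians(a)]
it=[(lid,rect(.22,.088,.092+z),(0,255,0)),(lid,rect(.22,.088,z),(0,0,255)),(lid,rect(.07,.022,.12+z),(255,255,0))]
x0,y0,w,h,S=map(int,sys.argv[5:10])
ov(None,it,[(cs,cs["frame"],(x0,y0,w,h),S,sys.argv[10])],0)
if len(sys.argv)>11:
    x0,y0,w,h,S=map(int,sys.argv[11:16]); ov(None,it,[(ct,ct["frame"],(x0,y0,w,h),S,sys.argv[16])],0)
E
python3 o2.py 505 -243.5 -0.35 20 270 95 120 100 6 ol_s.png 310 160 90 120 5 ol_t.png
```

```text
(no output)
```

View pics/ol_s.png

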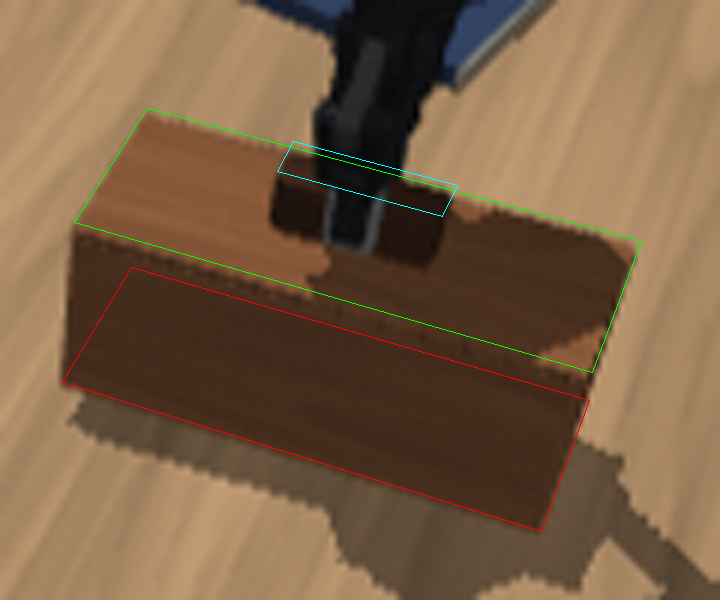

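View pics/ol_t.png

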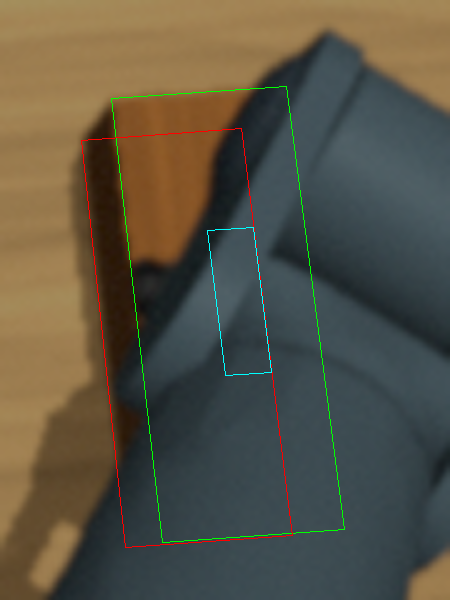

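drive_tool(moves=[[0, 0, -12, 0, 0, 0], [0, 0, -35, 0, 0, 0], [0, -5, -62, 0, 0, 0], [0, -22, -82, 0, 0, -0.5], [-1, -48, -92, 0, 0, -1], [-1, -80, -95, 0, 0, -1.5], [-2, -114, -95, 0, 0, -2], [-3, -148, -95, 0, 0, -2.5]])

```text
time: 33.55
ee_pos: [0.5031, -0.0945, 0.2022]
orientation: [1.0, 0.018, 0.001, 0.0]
force: [0.9, 0.5, -2.5]
gripper_width: 0.0206
```

drive_tool(moves=[[-1, -34, 0, 0, 0, -0.5], [-2, -68, 0, 0, 0, -1], [-3, -102, 0, 0, 0, -1.5], [-3, -136, 0, 0, 0, -2], [-4, -170, 0, 0, 0, -2.5], [-4, -204, 0, 0, 0, -3], [-5, -236, 0, 0, 0, -3.5], [-5, -258, 0, 0, 0, -4]])

```text
time: 34.22
ee_pos: [0.4879, 0.1646, 0.2017]
orientation: [0.999, 0.055, 0.0, -0.0]
force: [0.2, 0.2, -2.8]
gripper_width: 0.0206
```

```bash
python3 go.py 499.8 217 195 96.1
```

```text
t 34.22 p [487.9 164.6 201.7] w 20.6 F [ 0.2  0.2 -2.8]
d [ 17.6 -50.8   6.8] rv [-0.04 -0.04  0.15] rows needed 1.3 0.0
```

drive_tool(moves=[[5, -14, 0, 0, 0, 0], [11, -30, 0, 0, 0, 0], [16, -44, 0, 0, 0, 0], [18, -52, 0, 0, 0, 0.2], [18, -53, 0, 0, 0, 0.2], [18, -53, 0, 0, 0, 0.2], [18, -53, 0, 0, 0, 0.2], [18, -53, 0, 0, 0, 0.2]])

```text
time: 34.88
ee_pos: [0.5006, 0.2159, 0.2009]
orientation: [0.999, 0.051, -0.0, 0.0]
force: [0.9, 0.7, -3.7]
gripper_width: 0.0204
```

```bash
python3 go.py 499.8 217 195 96.1
```

```text
t 34.88 p [500.6 215.9 200.9] w 20.4 F [ 0.9  0.7 -3.7]
d [-0.7 -1.2  5.9] rv [ 0.01  0.01 -0.22] rows needed 0.1 0.0
```

drive_tool(moves=[[-0.5, -1, 5, 0, 0, -0.2], [-0.5, -1, 12, 0, 0, -0.2], [-0.5, -1, 14, 0, 0, -0.2], [-0.5, -1, 14, 0, 0, -0.2], [-0.5, -1, 14, 0, 0, -0.2]])

```text
time: 35.3
ee_pos: [0.4998, 0.2174, 0.1863]
orientation: [0.999, 0.053, -0.0, 0.0]
force: [-0.9, -0.6, -2.3]
gripper_width: 0.0207
```

```bash
python3 go.py 499.8 217 94 96.1; cat > o3.py <<'E'
from ov import *
import sys
s=read_state();p=s["ee_pos"];Rm=R.from_quat(s["orientation"]).as_matrix()[:,0];a=np.arctan2(Rm[1],Rm[0]);z=p[2]-.086
print(p,np.degrees(a))
lid=[p[0],p[1],a];case=[.4998,.217,np.radians(6.1)]
it=[(lid,rect(.22,.088,.092+z),(0,255,0)),(lid,rect(.22,.088,z),(0,0,255)),(lid,rect(.07,.022,.12+z),(255,255,0)),(case,rect(.244,.112,.008),(255,0,255)),(case,rect(.198,.066,.056),(255,0,255))]
ov(None,it,[(cs,cs["frame"],(170,180,180,180),4,sys.argv[1]),(ct,ct["frame"],(90,160,140,150),4,"t"+sys.argv[1])],0)
E
python3 o3.py o28.png
```

```text
t 35.3 p [499.8 217.4 186.3] w 20.7 F [-0.9 -0.6 -2.3]
d [ 0.   0.4 92.3] rv [0.01 0.06 0.02] rows needed 2.2 0.0
[0.50021651 0.21755218 0.18690151] 6.122278202165863
```

View pics/o28.png

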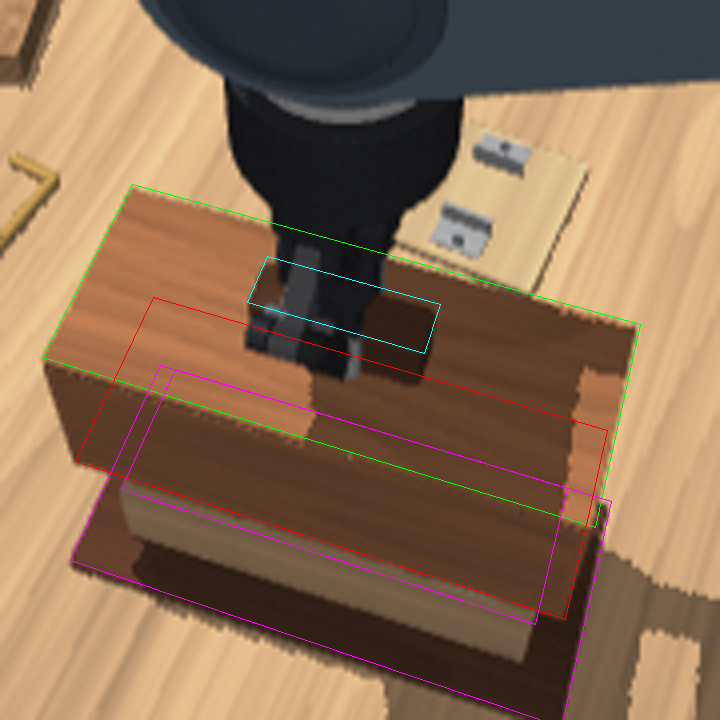

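View pics/to28.png

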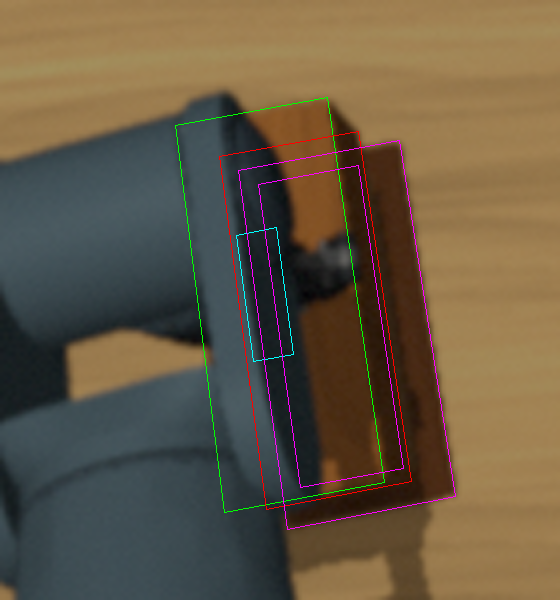

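drive_tool(moves=[[0, 0, 8, 0, 0, 0], [0, 0, 18, 0, 0, 0], [0, 0, 28, 0, 0, 0], [0, 0, 36, 0, 0, 0], [0, 0, 40, 0, 0, 0], [0, 0, 40, 0, 0, 0], [0, 0, 40, 0, 0, 0]])

```text
time: 35.98
ee_pos: [0.4999, 0.2176, 0.1464]
orientation: [0.999, 0.053, -0.0, 0.0]
force: [-0.2, -0.7, -3.1]
gripper_width: 0.021
```

```bash
python3 go.py 499.8 217 94 96.1; python3 o3.py o29.png
```

```text
t 35.98 p [499.9 217.6 146.4] w 21.0 F [-0.2 -0.7 -3.1]
d [-0.2  0.5 52.4] rv [0.   0.04 0.03] rows needed 1.3 0.0
[0.50051265 0.21767571 0.1472805 ] 6.125801572748481
```

View pics/o29.png

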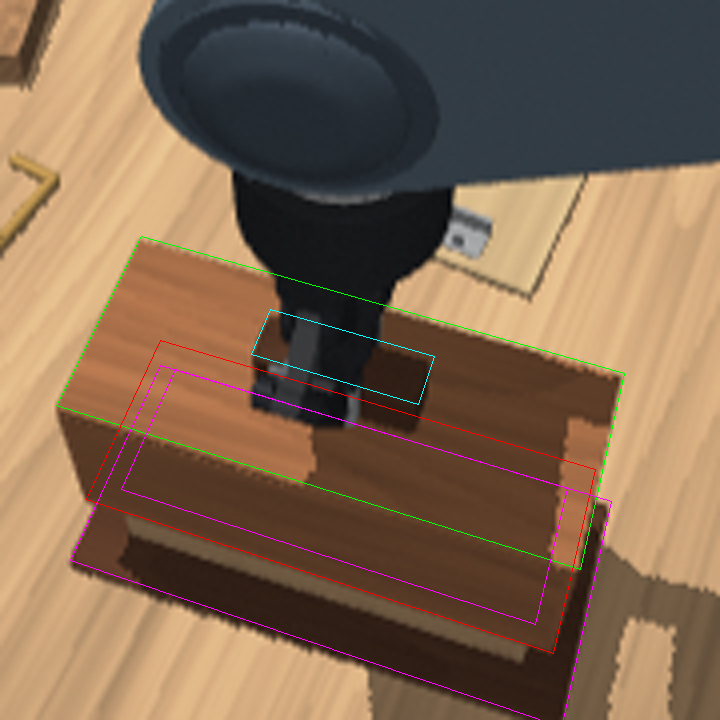

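Still centred over the blocks. Lower on.

drive_tool(moves=[[0, 0.5, 4, 0, 0, 0], [0, 0.5, 9, 0, 0, 0], [0, 0.5, 14, 0, 0, 0], [0, 0.5, 18, 0, 0, 0], [0, 0.5, 20, 0, 0, 0], [0, 0.5, 20, 0, 0, 0]])

```text
time: 36.58
ee_pos: [0.4996, 0.217, 0.1259]
orientation: [0.999, 0.053, -0.001, 0.0]
force: [-0.5, -0.8, -3.3]
gripper_width: 0.0208
```

drive_tool(moves=[[0, 0, 5, 0, 0, 0], [0, 0, 12, 0, 0, 0], [0, 0, 19, 0, 0, 0], [0, 0, 24, 0, 0, 0], [0, 0, 27, 0, 0, 0], [0, 0, 27, 0, 0, 0], [0, 0, 27, 0, 0, 0]])

```text
time: 37.17
ee_pos: [0.5001, 0.2171, 0.0996]
orientation: [0.999, 0.053, -0.0, 0.0]
force: [0.1, -0.0, -2.2]
gripper_width: 0.0209
```

drive_tool(moves=[[0, 0, 1, 0, 0, 0], [0, 0, 2, 0, 0, 0], [0, 0, 3, 0, 0, 0], [0, 0, 3, 0, 0, 0]])

```text
time: 37.5
ee_pos: [0.5001, 0.2171, 0.0967]
orientation: [0.999, 0.053, -0.0, -0.0]
force: [-0.4, 0.2, -2.8]
gripper_width: 0.0213
```

drive_tool(moves=[[0, 0, 1, 0, 0, 0], [0, 0, 2, 0, 0, 0], [0, 0, 2, 0, 0, 0], [0, 0, 2, 0, 0, 0]])

```text
time: 37.83
ee_pos: [0.5001, 0.2171, 0.0947]
orientation: [0.999, 0.053, -0.0, 0.0]
force: [0.6, 0.1, -3.2]
gripper_width: 0.0207
```

drive_tool(moves=[[0, 0, 0.5, 0, 0, 0], [0, 0, 1, 0, 0, 0], [0, 0, 1, 0, 0, 0], [0, 0, 1, 0, 0, 0]])

```text
time: 38.17
ee_pos: [0.5003, 0.2171, 0.0942]
orientation: [0.999, 0.053, 0.0, 0.0]
force: [-1.4, -0.9, 0.7]
gripper_width: 0.0209
```

Contact right at the expected 94. Look before releasing.

```bash
python3 o3.py o30.png
```

```text
[0.50032594 0.21707338 0.09420954] 6.1281779832423116
```

View pics/o30.png

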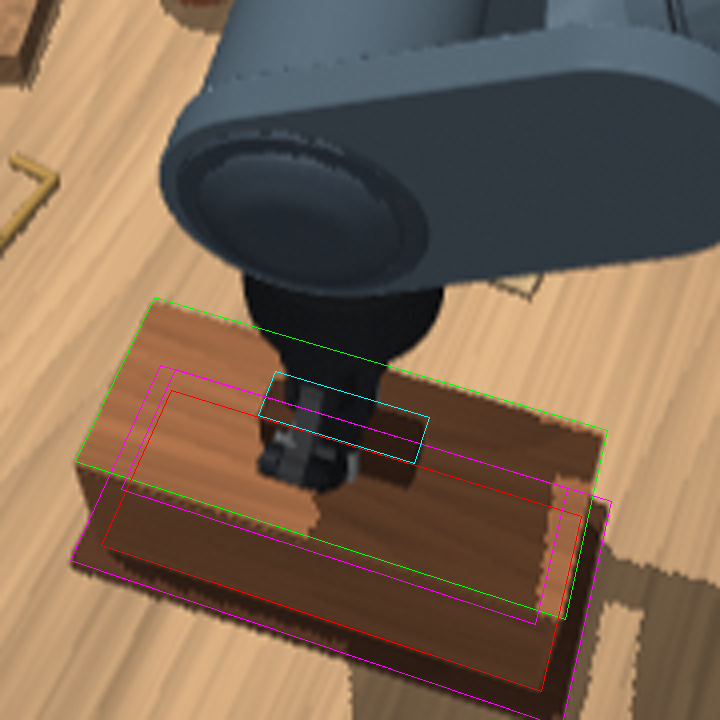

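drive_tool(moves=[[0, 0, 0.3, 0, 0, 0], [0, 0, 0.3, 0, 0, 0], [0, 0, 0, 0, 0, 0], [0, 0, 0, 0, 0, 0], [0, 0, 0, 0, 0, 0]], fingers=45)

```text
time: 38.68
ee_pos: [0.5003, 0.2171, 0.0939]
orientation: [0.999, 0.053, 0.0, -0.0]
force: [-0.3, 0.5, 0.6]
gripper_width: 0.0449
```

drive_tool(moves=[[0, 0, -8, 0, 0, 0], [0, 0, -25, 0, 0, 0], [0, 0, -60, 0, 0, 0], [0, 0, -95, 0, 0, 0], [0, 0, -115, 0, 0, 0], [0, 0, -115, 0, 0, 0]], fingers=60)

```text
time: 39.18
ee_pos: [0.5035, 0.2179, 0.2157]
orientation: [0.999, 0.054, 0.006, -0.001]
force: [1.0, -0.3, 0.7]
gripper_width: 0.0598
```

drive_tool(moves=[[-4, 20, 0, 0, 0, 0], [-8, 55, 0, 0, 0, 0], [-12, 95, 0, 0, 0, 0], [-16, 135, 0, 0, 0, 0], [-20, 175, 0, 0, 0, 0], [-24, 215, 0, 0, 0, 0], [-28, 250, 0, 0, 0, 0], [-28, 265, 0, 0, 0, 0]])

```text
time: 39.85
ee_pos: [0.5, -0.0529, 0.2086]
orientation: [0.999, 0.052, -0.0, 0.0]
force: [-0.1, 1.2, 1.3]
gripper_width: 0.0603
```

drive_tool(moves=[[0, 0, 0, 0, 0, 0], [0, 0, 0, 0, 0, 0], [0, 0, 0, 0, 0, 0], [0, 0, 0, 0, 0, 0]])

```text
time: 40.18
ee_pos: [0.5004, -0.0482, 0.2086]
orientation: [0.999, 0.054, -0.0, -0.0]
force: [0.0, 0.2, 1.0]
gripper_width: 0.0599
```

```bash
python3 go.py 499.8 217 94 96.1; cat > o4.py <<'E'
from ov import *
lid=[.5,.217,np.radians(6.1)];case=[.4998,.217,np.radians(6.1)];z=.008
it=[(lid,rect(.22,.088,.092+z),(0,255,0)),(lid,rect(.22,.088,z),(0,0,255)),(lid,rect(.07,.022,.12+z),(255,255,0)),(case,rect(.244,.112,.008),(255,0,255))]
ov(None,it,[(cs,cs["frame"],(170,220,170,150),4,"o31.png"),(ct,ct["frame"],(120,170,110,140),4,"to31.png")],0)
cv2.imwrite("pics/f31.png",cs["frame"]);cv2.imwrite("pics/ft31.png",ct["frame"])
E
python3 o4.py
```

```text
t 40.18 p [500.4 -48.2 208.6] w 59.9 F [0.  0.2 1. ]
d [  28.2 -263.6  114.7] rv [-0.03  0.02  0.12] rows needed 6.9 0.0
```

View pics/o31.png

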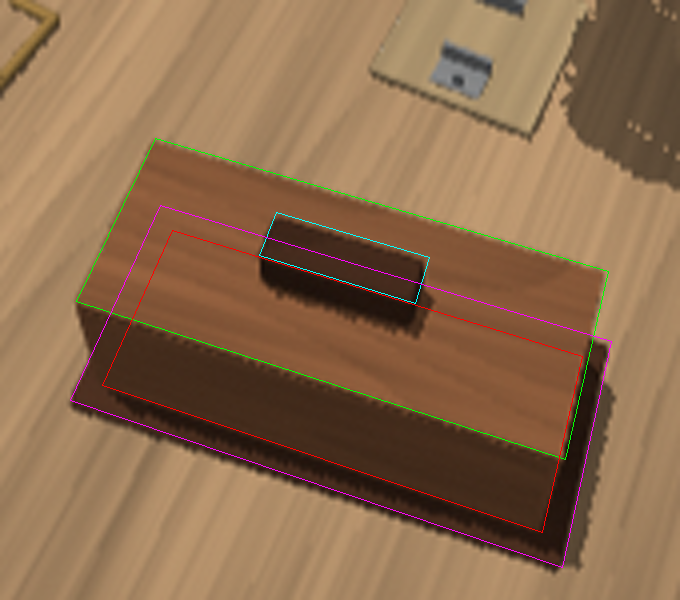

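View pics/to31.png

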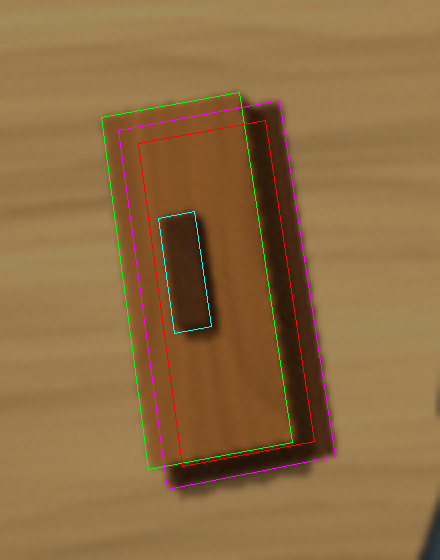

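View pics/f31.png

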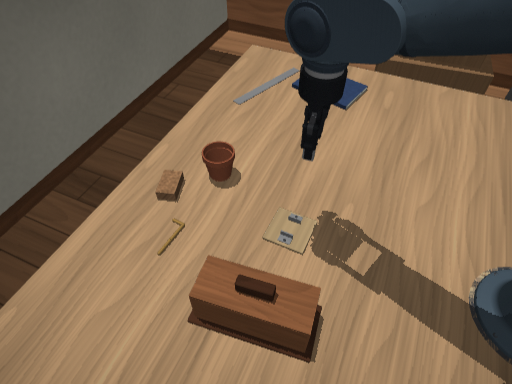

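The cover (handle near pixel (255,288)) sits level at the expected height. The pot (219,160) and wrench (172,237) haven't moved, and the arm is clear. Handing in.

```bash
python3 -c "
from plant import hand_in
print(hand_in())"
```

```text
the job is handed in; nothing more can be done
None
```

The job is done and handed in at about 40 s of the 144 s allowed; `hand_in()` gives no verdict.

- **Pieces:** I took the stack apart from the top. The tip stands in the shallow pocket (middle block), the grip in the middle-depth pocket (far block) and the barrel in the deep pocket (near block). Each touched its pocket floor at the predicted height and was upright in the pictures taken after release.
- **Cover:** It met the case board at the predicted height and was then let go. In both cameras its outline matches a cover lying flat on the board, to within about 1 pixel. The pieces under it can't be seen any more.
- **Pot and wrench:** Both show at the same pixels as at the start, and the gripper is open and clear of everything.
- **One check disagreed with the text:** The shut fingertips met the table 11 mm behind the reported tool centre point (TCP), not 25 mm ahead of it. I found this by lowering the shut fingers onto bare table, which read about 33 N at the fingertips. I set every grasp and placing height from that touch, and all the later contacts agreed with it.
- **Finger opening:** On each piece the opening read 1 to 2 mm under the given diameter. Nothing slipped.

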